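Sort used pistons through the capped bore gauge

TASK

Unscrew the captive dust cap of the bore gauge (counter-clockwise) and swing it aside, then sort all the pistons by the bore: every piston that slides through goes down through it into the wire cage below, every one that is too big to enter goes into the open grey tray. Then swing the cap back over the bore and screw it fully down. The thin skirts dent easily, so hold the pistons lightly, never squeezing one with more than 50 N at a finger, and leave the oil bottle, the spanner and the carton where they are.

Things in the scene. Friction and masses are not known exactly. Their poses are not given: they have to be found in the camera images.
- piston_A: loose used aluminium piston standing crown up, a plain cylinder 60 mm tall with three dark rings round its upper part, 180 g; it is either of standard size or a few mm oversize (54.5 or 63 mm in diameter), which its name does not tell; origin at the centre of its underside, z axis up through the crown; None when this piston is absent
- piston_B: loose used aluminium piston standing crown up, a plain cylinder 60 mm tall with three dark rings round its upper part, 180 g; it is either of standard size or a few mm oversize (54.5 or 63 mm in diameter), which its name does not tell; origin at the centre of its underside, z axis up through the crown; None when this piston is absent
- piston_C: loose used aluminium piston standing crown up, a plain cylinder 60 mm tall with three dark rings round its upper part, 180 g; it is either of standard size or a few mm oversize (54.5 or 63 mm in diameter), which its name does not tell; origin at the centre of its underside, z axis up through the crown; None when this piston is absent
- piston_D: loose used aluminium piston standing crown up, a plain cylinder 60 mm tall with three dark rings round its upper part, 180 g; it is either of standard size or a few mm oversize (54.5 or 63 mm in diameter), which its name does not tell; origin at the centre of its underside, z axis up through the crown; None when this piston is absent
- piston_E: loose used aluminium piston standing crown up, a plain cylinder 60 mm tall with three dark rings round its upper part, 180 g; it is either of standard size or a few mm oversize (54.5 or 63 mm in diameter), which its name does not tell; origin at the centre of its underside, z axis up through the crown; None when this piston is absent
- piston_F: loose used aluminium piston standing crown up, a plain cylinder 60 mm tall with three dark rings round its upper part, 180 g; it is either of standard size or a few mm oversize (54.5 or 63 mm in diameter), which its name does not tell; origin at the centre of its underside, z axis up through the crown; None when this piston is absent
- bore (a point): centre of the mouth of the gauge bore, on the plate's top face, 185 mm above the table. Bore 58 mm wide, 1 mm chamfer, straight through the 30 mm thick steel plate (150 mm along x; y from -50 to +120); z up, +y towards pivot post and cage. A polished slide below leads into the cage. A keeper lug 8 mm high, 47 mm from the bore at +x, blocks the swing until the cap is unscrewed
- pivot (a point): axis of the swing arm, on the top face of the plate, 85 mm from the bore centre along the bore's +y; the post (18 mm thick) stands 34 mm high
- cage (a point): centre of the floor of the cage part of the white wire catch cage under and behind the gauge, 140 mm from the bore along +y; inside, slide included, it spans about 70 mm either side in x, from -185 to +100 mm in y, 150 mm high; the wires are too close for a piston
- swing (a joint): swing arm of the cap about the vertical pivot, rad: 0 = cap over the bore (end stop), growing counter-clockwise from above, 1.9 = fully aside over the bore's +x side; it stays where it is left
- cap (a joint): screw angle of the cap in its arm, rad: 0 = screwed fully down, 2.5 = fully unscrewed, growing counter-clockwise from above; the cap rises 3 mm per rad, and passes over the lug above about 2 rad
- cap_grip (a point): centre of the cap's bar grip, on the cap's screw axis: black bar 60 mm long along this point's x, 14 mm wide along its y, 24 mm high, this point at mid height; 44 mm above the plate when screwed down. Below it lie the swing arm (top 28 mm above the plate) and the black cap disc (74 mm in diameter)
- tray: fixed open grey tray for oversize pistons, 290 mm along its x by 120 mm along its y, walls 30 mm high and 4 mm thick; origin at the centre of its underside, floor 4 mm above that
- oil_bottle: bystander: amber bottle, 60 mm in diameter, 150 mm tall; origin at the centre of its underside
- spanner: bystander: spanner lying on the bench; origin at its middle
- carton: bystander: closed cardboard box 100 x 140 x 70 mm; origin at the centre of its underside
Things that resemble listed ones, but are neither listed nor needed, are in the scene too. Leave any red look-alike of the piston_D alone.

How it is judged:
By the outcome, as a careful person would: the job done as asked, in the order asked, and still so for the second after the job is handed in, with the robot touching nothing.
Of piston_A, piston_B, piston_C, piston_D, piston_E, piston_F only 4 to 5 are there at a start; the rules pass over those that are not, and their reading is None.
At some moment in a run one of piston_A, piston_B, piston_C, piston_D, piston_E, piston_F may be knocked a few centimetres aside while the robot is not near it.
It also fails if it takes over 210 s, if anything falls off the work surface, if the arm or the gripper's body presses on something with over 40 N, if the wrist force passes 120 N, or if a joint passes its speed limit or range.

ROBOT

A 6-joint arm with a two-finger parallel gripper is mounted at the origin on the work surface. World frame = base frame: x ahead of the robot, y to its left, z up, the work surface at z = 0. Lengths are in m, angles in rad, forces in N, time in s.
With the tool pointing down it reaches from about 0.25 to 0.775 m from the base axis. Payload 4 kg.
Tool frame: the origin (TCP) lies at the very end of the fingers, on their centre line; the grasp point (between the pads) lies 19 mm behind it; z points along the fingers, y is the line along which they close (so a half turn about z gives the same grasp; the last joint's range is limited). The gripper opens to 85 mm and grips with 20 to 120 N. Pads are 22 mm wide; open, the fingers measure 114 mm over their backs; the gripper's body (76 mm by 85 mm) begins 54 mm behind the grasp point. The pads swing forward as they close: fully open they stand 13 mm farther back than shut.
Start: joints at [-1.355, 0.087, 1.371, -0, 1.684, -0.103], TCP at [0.172, -0.522, 0.204] pointing down, gripper open.
Joint ranges: [-3.1, 3.1], [-0.76, 2.03], [0.27, 2.55], [-1.08, 4.22], [0.17, 2.65], [-2.57, 2.57]. Speed limits (rad/s): [2.79, 2.79, 3.14, 3.14, 3.14, 3.14].

INTERFACE

Orientations are given as a unit quaternion [x, y, z, w].
In Python, from station import * gives the robot as it stands.
- The arm moves only by the tool jog_arm, never from a script. Its argument "motion" is a list of rows, each a list of 7 numbers: the shift along the tool's x, y, z in units of 40 mm (1.0 is 40 mm), then the turn, a rotation vector about the tool's x, y, z in rad, then the closure, from 0 (fully open) to 1 (shut). A call has 1 to 8 rows; each row shifts and turns the commanded pose from where the row before left it, along the tool's axes as they then stand; what a row does not reach is not made up. A row lasts 1/10 s, in which the tool goes at most 50 mm and 8.59 degrees, less where a joint would pass 70% of its speed; a pose out of reach is approached as far as the arm can. A call is refused whole if a number of a shift passes 1 or a number of a turn 0.15, either way. A call with a gripper value outside its range is refused whole. The fingers move at their own pace and stop on an object; the grip force is fixed at half the most. Time passes only in rows, so rows that do not move let the fingers close. It gives the time, the measured TCP pose, the force, the opening and the grip force at its end, in the units of the state.
- state(): the state, without advancing time (a new reading comes with each control period).
- camera(name): name is "scene" or "side" or "wrist"; returns the picture (400x640x3 uint8, red, green, blue); there is no depth.
- get_calibration(name): a dict with "fov_y" (degrees; the focal length in pixels is half the picture's height over the tangent of half this angle, whatever the lens; pixels are square), "cx", "cy" (the principal point, pixels), "distortion" ([k1, k2, p1, p2, k3] as OpenCV has them; the pictures are not rectified), "world_from_camera" (4x4, takes a point from camera to world coordinates). Camera axes: x right, y down, z forward; pixel columns grow to the right and rows downward; lengths in m; the calibration is good to about 2 mm. A picture is of the moment at which its call begins: read the wrist's pose just before it. get_calibration takes no time and is no camera call; for the wrist camera it gives the pose at the moment of the call.
- close_job(): hands the job in; it is judged then, once.
Trained networks look in the newest picture that a camera, given by its name, has taken for a name from the list of things; names that differ only in an ending like _2 or _b are one class to them, and where a whole thing is asked for, a point or a joint stands for the part that bears it (a point fixed in the world has none). Each returns a list of dicts, best first, with "p" (0 to 1); they miss things now and then, are a little off and sometimes report something else, mostly with a low value. They report only what shows in the picture. A call takes as long as a camera call. They do not tell look-alikes from the thing itself.
- spot_in(camera, query): "bbox" ([left, top, width, height] in pixels, round what is visible of it).
- trace(camera, query): "pixels" (400x640 bool, what is visible of it) and "bbox" ([left, top, width, height] in pixels, round what is visible of it).
The state is a dict: "time": time; "q": joint angles; "joint_vel": joint speeds; "joint_efforts": joint torques, N m; "ee_pos": TCP position; "orientation": TCP orientation; "contact_force": force on the tool from outside, world axes, zero at the start; "moment": the same for the moment, N m; "width": finger opening in m; "grip_force": force on a finger pad.
Only numpy, scipy, OpenCV 4.12 (cv2) and the standard library are available. Lean on these libraries where they do the work, as an engineer would, in place of code of your own. Each camera call takes 0.05 s, during which the arm holds its last target. There are 200 camera calls.

## Working session

There is one attempt and no reset: what is moved stays moved. The work goes in short steps, Python scripts to look and compute and a tool call to move; the robot and the scene stay as the last step left them, time stands still between calls to the robot, and variables do not carry over. Pictures are saved under pics/ and viewed, at most 14 in all, crops included, and the job is handed in when it is done.

Besides the shell and the picture viewer there is one more tool, called after "Request:" as name(argument=value, ...) on one line, values as JSON. jog_arm: Moves the arm, as the interface text tells. Its arguments: {"type":"object","properties":{"motion":{"type":"array","items":{"type":"array","items":{"type":"number"}}}},"required":["motion"]}

```bash
ls; mkdir -p pics
cat > h.py <<'E'
from station import *
import numpy as np, cv2
from scipy.spatial.transform import Rotation as R
def K(c):
    f=200/np.tan(np.radians(c["fov_y"])/2)
    return np.array([[f,0,c["cx"]],[0,f,c["cy"]],[0,0,1]])
def ray(c,uv):
    uv=np.asarray(uv,float).reshape(-1,1,2)
    n=cv2.undistortPoints(uv,K(c),np.array(c["distortion"])).reshape(-1,2)
    T=np.array(c["world_from_camera"]); d=np.c_[n,np.ones(len(n))]@T[:3,:3].T
    return T[:3,3],d
def atz(c,uv,z):
    o,d=ray(c,uv); return o+d*((z-o[2])/d[:,2])[:,None]
def proj(c,P):
    T=np.linalg.inv(np.array(c["world_from_camera"]))
    return cv2.projectPoints(np.asarray(P,float).reshape(-1,1,3),cv2.Rodrigues(T[:3,:3])[0],T[:3,3],K(c),np.array(c["distortion"]))[0].reshape(-1,2)
def save(n,im): cv2.imwrite("pics/"+n,im[:,:,::-1])
E
python3 - <<'E'
from h import *
np.set_printoptions(precision=3,suppress=True)
s=state(); print(s)
for n in ("scene","side","wrist"):
    c=get_calibration(n); im=camera(n); save(n+"0.png",im); np.save(n+"0.npy",im)
    print(n,c)
    for q in ("piston_A","cap_grip","tray","swing","cap","cage","bore","pivot"):
        try:
            for d in spot_in(n,q): print(q,d["bbox"],round(d["p"],2))
        except Exception as e: print(q,e)
E
```

```text
pics
{'time': 0.0, 'q': array([-1.355,  0.088,  1.372, -0.   ,  1.684, -0.103]), 'joint_vel': array([-0.   , -0.001,  0.002,  0.001, -0.   , -0.001]), 'joint_efforts': array([  0.   , -35.187, -31.327,  -0.   ,   0.011,   0.   ]), 'ee_pos': array([ 0.172, -0.522,  0.203]), 'orientation': array([ 0.987,  0.159, -0.   , -0.001]), 'contact_force': array([ 0.324, -0.405,  0.399]), 'moment': array([ 0.01 , -0.052,  0.013]), 'grip_force': 0.0, 'width': 0.08535659582086298}
scene {'fov_y': 43.432038037939805, 'cx': 317.57597826305533, 'cy': 202.8347898562829, 'distortion': array([-0.008,  0.   ,  0.   ,  0.   ,  0.   ]), 'world_from_camera': array([[ 0.335,  0.57 , -0.751,  1.638],
       [ 0.942, -0.209,  0.262, -0.354],
       [-0.008, -0.795, -0.607,  0.993],
       [ 0.   ,  0.   ,  0.   ,  1.   ]])}
piston_A [218.4, 262.4, 32.0, 52.0] 0.18
cap_grip [357.7, 134.4, 25.4, 24.0] 0.65
tray [294.5, 193.8, 66.3, 74.8] 0.61
swing [357.7, 135.3, 48.0, 30.7] 0.71
swing [172.8, 238.7, 18.5, 25.5] 0.61
cap [355.1, 135.8, 27.8, 23.4] 0.9
cage [347.9, 137.4, 108.7, 83.2] 0.9
bore [345.9, 135.2, 110.
[... 437 characters left out ...]
0.7, 208.4, 92.3, 80.9] 0.93
swing [253.2, 236.2, 52.0, 37.0] 0.82
cap [278.5, 235.2, 28.5, 33.4] 0.92
cap [370.7, 184.2, 21.8, 23.9] 0.44
cage [187.9, 234.1, 135.5, 133.3] 0.9
bore [188.8, 231.1, 132.6, 134.0] 0.81
bore [342.4, 201.5, 17.3, 22.8] 0.7
bore [285.0, 161.0, 19.1, 42.6] 0.6
bore [276.5, 238.4, 28.5, 34.1] 0.58
pivot [189.1, 233.2, 133.9, 136.0] 0.83
wrist {'fov_y': 65.43321304447367, 'cx': 321.1453525473752, 'cy': 197.60974022447962, 'distortion': array([-0.046,  0.   ,  0.   ,  0.   ,  0.   ]), 'world_from_camera': array([[ 0.314, -0.907, -0.28 ,  0.245],
       [-0.95 , -0.299, -0.093, -0.498],
       [ 0.001,  0.295, -0.956,  0.375],
       [ 0.   ,  0.   ,  0.   ,  1.   ]])}
```

Run:
```python
import cv2
for n,(x,y,w,h) in {"scene":(150,90,340,240),"side":(170,120,280,260)}.items():
    im=cv2.imread(f"pics/{n}0.png"); 
    f=min(800/w,600/h); cv2.imwrite(f"pics/{n}0c.png",cv2.resize(im[y:y+h,x:x+w],None,fx=f,fy=f,interpolation=cv2.INTER_CUBIC)); print(f)
```

```text
2.3529411764705883
2.3076923076923075
```

View pics/scene0c.png

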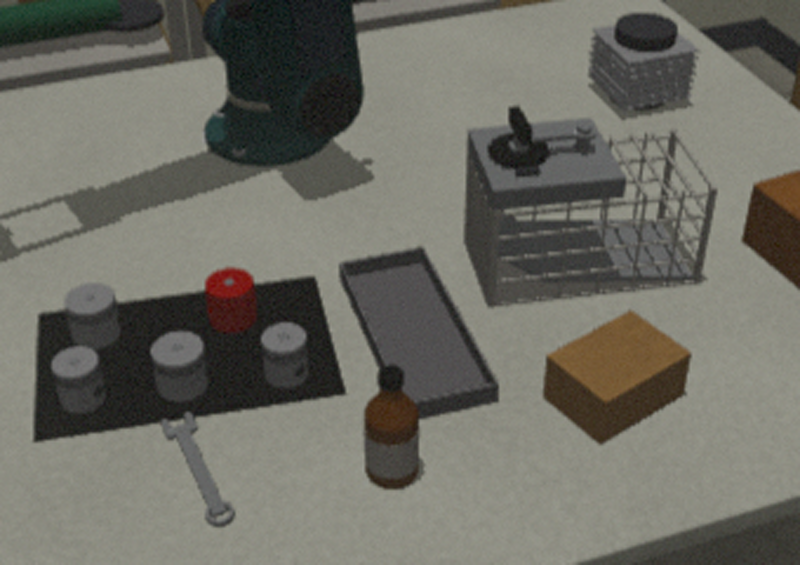

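View pics/side0c.png

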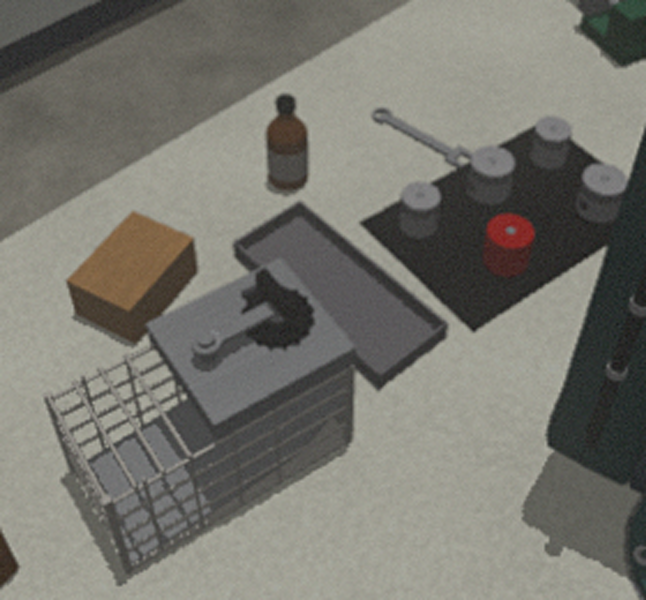

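The scene shows four grey pistons on the black mat (scene crop tops at about (92,299), (77,362), (178,352), (284,337)), plus the red look-alike. The tray is right of the mat. The gauge is screwed shut, with the pivot to its right and the cage beyond.

Run:
```python
from h import *
from scipy.optimize import least_squares
np.set_printoptions(precision=4,suppress=True)
cs,cd=get_calibration("scene"),get_calibration("side")
S=lambda p:np.array([150,90])+np.array(p,float)/2.35294
D=lambda p:np.array([170,120])+np.array(p,float)/2.30769
def tri(a,b):
    o1,d1=ray(cs,[a]);o2,d2=ray(cd,[b]);d1=d1[0];d2=d2[0]
    t=np.linalg.lstsq(np.c_[d1,-d2],o2-o1,rcond=None)[0]
    p,q=o1+d1*t[0],o2+d2*t[1]; return (p+q)/2,np.linalg.norm(p-q)
pst={"P1":((92,297),(604,179)),"P2":((76,361),(553,128)),"P3":((178,350),(492,160)),"P4":((284,337),(420,195)),"red":((231,281),(510,231))}
for k,(a,b) in pst.items(): print(k,*tri(S(a),D(b)),atz(cs,[S(a)],.06)[0],atz(cd,[D(b)],.06)[0])
print("pivot",tri(S((586,128)),D((207,343))))
print("bar",tri(S((519,125)),D((270,293))))
# plate corners: scene left-back, right-back, right-front, left-front
sc=[(468,133),(581,122),(623,183),(487,192)]; sd=[(358,350),(219,425),(147,324),(277,260)]
print([tri(S(a),D(b)) for a,b in zip(sc,sd)])
print("tray s",atz(cs,[S(p) for p in [(340,264),(423,250),(497,385),(410,400)]],.03)); print("tray d",atz(cd,[D(p) for p in [(376,378),(447,326),(300,203),(235,245)]],.03))
for n in "bottle":pass
print("bottle",tri(S((391,372)),D((286,100))))
print("carton", [tri(S(a),D(b))[0] for a,b in [((546,355),(194,238)),((630,312),(128,308)),((690,355),(69,283)),((600,402),(134,213))]])
print("mat",atz(cs,[S(p) for p in [(38,312),(317,278),(345,392),(35,440)]],0))
```

```text
P1 [ 0.4116 -0.3335  0.0602] 0.005020828692110109 [ 0.4142 -0.3317  0.06  ] [ 0.4113 -0.3368  0.06  ]
P2 [ 0.5271 -0.3684  0.0599] 0.004359393383240322 [ 0.5295 -0.3667  0.06  ] [ 0.5268 -0.371   0.06  ]
P3 [ 0.5469 -0.2511  0.0583] 0.005420503185453053 [ 0.5515 -0.2493  0.06  ] [ 0.5453 -0.2527  0.06  ]
P4 [ 0.57   -0.1253  0.0596] 0.003613763519800078 [ 0.572  -0.1241  0.06  ] [ 0.5692 -0.1269  0.06  ]
red [ 0.4409 -0.1608  0.0605] 0.004896689263377302 [ 0.4426 -0.159   0.06  ] [ 0.4405 -0.164   0.06  ]
pivot (array([0.483 , 0.3071, 0.2136]), np.float64(0.006783339530826151))
bar (array([0.4746, 0.2214, 0.2301]), np.float64(0.003064292584558456))
[(array([0.3872, 0.1843, 0.1784]), np.float64(0.0073919051049769645)), (array([0.4166, 0.3428, 0.1778]), np.float64(0.0039003147006553924)), (array([0.5683, 0.3215, 0.1784]), np.float64(0.0017264994796896511)), (array([0.5351, 0.1565, 0.1812]), np.float64(0.007950373481715229))]
tray s [[ 0.4184 -0.006   0.03  ]
 [ 0.4273  0.11    0.03  ]
 [ 0.7086  0.0976  0.03  ]
 [ 0.6972 -0.008   0.03  ]]
tray d [[ 0.4154  0.1161  0.03  ]
 [ 0.4077 -0.0041  0.03  ]
 [ 0.694  -0.0167  0.03  ]
 [ 0.6969  0.1     0.03  ]]
bottle (array([ 0.7663, -0.0572,  0.1501]), np.float64(0.004824250070185203))
carton [array([0.7168, 0.1526, 0.068 ]), array([0.6815, 0.2832, 0.0685]), array([0.7704, 0.3129, 0.0636]), array([0.8084, 0.179 , 0.0657])]
mat [[ 0.3428 -0.4021  0.    ]
 [ 0.3997 -0.0342  0.    ]
 [ 0.6277 -0.0667 -0.    ]
 [ 0.5812 -0.4309  0.    ]]
```

View pics/wrist0.png

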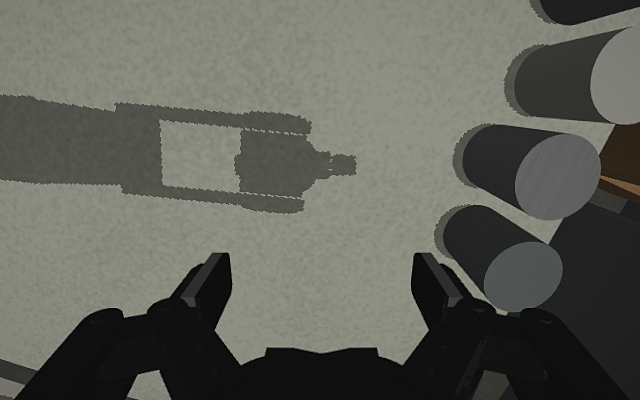

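Request:
jog_arm(motion=[[0.58, -0.76, -0.22, 0, 0, 0, 0], [0.58, -0.76, -0.22, 0, 0, 0, 0], [0.58, -0.76, -0.22, 0, 0, 0, 0], [0.58, -0.76, -0.22, 0, 0, 0, 0], [0.58, -0.76, -0.22, 0, 0, 0, 0], [0.58, -0.76, -0.22, 0, 0, 0, 0], [0.58, -0.76, -0.22, 0, 0, 0, 0], [0.58, -0.76, -0.22, 0, 0, 0, 0]])

```text
time: 2.15
ee_pos: [0.2725, -0.2317, 0.275]
orientation: [0.987, 0.158, 0.0, 0.0]
contact_force: [1.2, -0.2, -0.5]
width: 0.0854
grip_force: 0.0
```

Request:
jog_arm(motion=[[0.58, -0.76, -0.22, 0, 0, 0, 0], [0.58, -0.76, -0.22, 0, 0, 0, 0], [0.58, -0.76, -0.22, 0, 0, 0, 0], [0.58, -0.76, -0.22, 0, 0, 0, 0], [0.58, -0.76, -0.22, 0, 0, 0, 0], [0.58, -0.76, -0.22, 0, 0, 0, 0], [0.58, -0.76, -0.22, 0, 0, 0, 0], [0.58, -0.76, -0.22, 0, 0, 0, 0]])

```text
time: 2.95
ee_pos: [0.3725, 0.0576, 0.3455]
orientation: [0.987, 0.159, 0.001, 0.0]
contact_force: [0.2, -0.1, 0.1]
width: 0.0855
grip_force: 0.0
```

Request:
jog_arm(motion=[[0.58, -0.76, -0.22, 0, 0, 0, 0], [0.58, -0.76, -0.22, 0, 0, 0, 0], [0.58, -0.76, -0.22, 0, 0, 0, 0], [0, 0, 0, 0, 0, 0, 0]])

```text
time: 3.35
ee_pos: [0.4108, 0.1678, 0.3711]
orientation: [0.987, 0.162, 0.0, -0.001]
contact_force: [0.5, -0.5, -0.4]
width: 0.0854
grip_force: 0.0
```

Run:
```python
from h import *
np.set_printoptions(precision=4,suppress=True)
s=state(); print(s["ee_pos"],s["orientation"],s["q"])
c=get_calibration("wrist"); np.save("cw1.npy",c,allow_pickle=True); im=camera("wrist"); save("w1.png",im)
for q in ("cap_grip","swing","bore","cap"):
    for d in spot_in("wrist",q): print(q,d["bbox"],round(d["p"],2))
```

```text
[0.4108 0.1678 0.3711] [ 0.9868  0.1616  0.0001 -0.0006] [ 0.259  -0.1213  1.2457  0.0013  2.0168  1.5057]
cap_grip [257.2, 64.0, 70.9, 75.5] 0.8
cap_grip [585.0, 16.7, 52.8, 106.9] 0.52
cap_grip [551.1, 216.1, 59.6, 45.5] 0.3
swing [198.0, 44.3, 133.5, 98.2] 0.57
swing [85.4, 2.1, 283.8, 183.1] 0.47
bore [87.0, 0.0, 281.0, 184.5] 0.67
bore [585.1, 18.0, 52.0, 108.9] 0.63
cap [254.9, 64.9, 73.9, 73.3] 0.84
cap [85.4, 0.0, 282.8, 178.1] 0.22
```

View pics/w1.png

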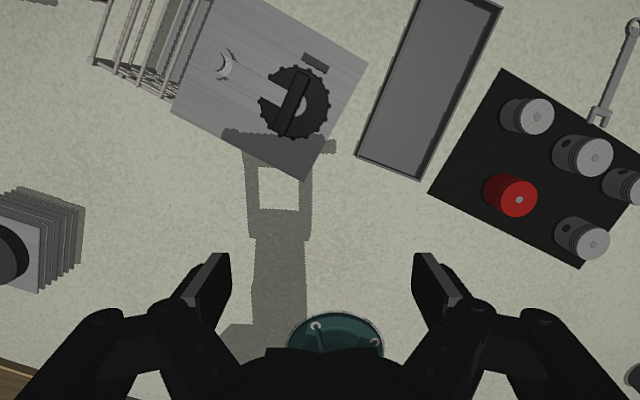

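Run:
```python
import cv2
im=cv2.imread("pics/w1.png")[0:190,160:380]
cv2.imwrite("pics/w1c.png",cv2.convertScaleAbs(cv2.resize(im,None,fx=3,fy=3,interpolation=cv2.INTER_CUBIC),alpha=1.8,beta=20))
```

```text
(no output)
```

View pics/w1c.png

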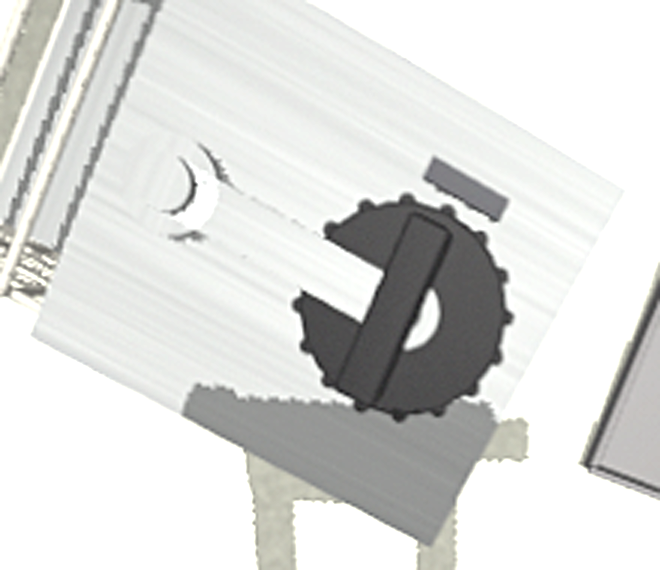

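Run:
```python
from h import *
np.set_printoptions(precision=4,suppress=True)
c=np.load("cw1.npy",allow_pickle=True).item()
C=lambda *p:np.array(p,float)/3+[160,0]
print("bar",b:=atz(c,C((413,213),(452,230),(340,388),(380,405)),.241),b.mean(0)); d=(b[0]-b[2])+(b[1]-b[3]); print(np.degrees(np.arctan2(d[1],d[0])),np.linalg.norm(d)/2)
print("disc",atz(c,C((404,308)),.203))
P=atz(c,C((622,190),(432,545),(35,335)),.185); print("plate",P,np.linalg.norm(np.diff(P,axis=0),axis=1))
ang=lambda v:np.degrees(np.arctan2(v[1],v[0]))
print(ang(P[0]-P[1]),ang(P[2]-P[1])-90)
print("post",atz(c,C((195,190)),.219), "lug",atz(c,C((466,188)),.193))
print("tri", *[ (q, atz(c,[q],.06)) for q in [(536,116),(595,155),(592,244),(518,198)]])
# tray corners at z=.03
print(atz(c,[(415,0),(502,8),(421,180),(355,155)],.03))
```

```text
bar [[0.5027 0.2211 0.241 ]
 [0.5018 0.2084 0.241 ]
 [0.4457 0.2274 0.241 ]
 [0.4446 0.2138 0.241 ]] [0.4737 0.2177 0.241 ]
-5.857992594575916 0.05742785425777858
disc [[0.4743 0.2184 0.203 ]]
plate [[0.5374 0.1584 0.185 ]
 [0.3917 0.1827 0.185 ]
 [0.4215 0.3482 0.185 ]] [0.1478 0.1681]
-9.477660755761038 -10.213325987585023
post [[0.4887 0.2924 0.219 ]] lug [[0.5194 0.2107 0.193 ]]
tri ((536, 116), array([[ 0.5726, -0.1258,  0.06  ]])) ((595, 155), array([[ 0.5523, -0.251 ,  0.06  ]])) ((592, 244), array([[ 0.4146, -0.3363,  0.06  ]])) ((518, 198), array([[ 0.4461, -0.1632,  0.06  ]]))
[[ 0.6659  0.1084  0.03  ]
 [ 0.7009 -0.0192  0.03  ]
 [ 0.418  -0.0087  0.03  ]
 [ 0.4219  0.1126  0.03  ]]
```

Add to h.py:
```python
def go(x,y,z,yaw=None):
    "print shift (units, in tool axes after turn about tool z by dz) and turn; yaw deg of tool x"
    s=state(); r=R.from_quat(s["orientation"]); M=r.as_matrix()
    y0=np.degrees(np.arctan2(M[1,0],M[0,0])); yaw=y0 if yaw is None else yaw
    t=-np.radians((yaw-y0+180)%360-180); a=np.radians(yaw)
    X=np.array([np.cos(a),np.sin(a),0]);Y=np.array([np.sin(a),-np.cos(a),0])
    d=np.array([x,y,z])-s["ee_pos"]
    tilt=M.T@np.cross(M[:,2],[0,0,-1])
    print("t",round(s["time"],2),"pos",s["ee_pos"].round(4),"yaw",round(y0,2),"turn z",round(t,3),"tilt fix",tilt.round(3),"shift units",(np.array([d@X,d@Y,-d[2]])/.04).round(3),"F",np.round(s["contact_force"],1),"w",round(s["width"],4),"g",s["grip_force"],"q6",round(s["q"][5],2))
```

```text
(no output)
```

Request:
jog_arm(motion=[[0, 0, 0, 0, 0, 0.143, 0], [0, 0, 0, 0, 0, 0.143, 0], [0, 0, 0, 0, 0, 0.143, 0], [0.36, -0.355, 0.68, 0, 0, 0, 0], [0.36, -0.355, 0.68, 0, 0, 0, 0], [0.36, -0.355, 0.68, 0, 0, 0, 0], [0.36, -0.355, 0.68, 0, 0, 0, 0], [0, 0, 0, 0, 0, 0, 0]])

```text
time: 4.4
ee_pos: [0.4724, 0.2133, 0.2567]
orientation: [0.998, -0.056, -0.005, 0.002]
contact_force: [-1.2, 0.3, -0.4]
width: 0.0851
grip_force: 0.0
```

Run:
```python
from h import *
go(.474,.2182,.2195,-6)
c=get_calibration("wrist");im=camera("wrist"); save("w2.png",im[180:400,100:540]); np.save("cw2.npy",c,allow_pickle=True)
```

```text
t 4.4 pos [0.4724 0.2133 0.2567] yaw -6.39 turn z -0.007 tilt fix [0.004 0.009 0.   ] shift units [ 0.028 -0.126  0.931] F [-1.2  0.3 -0.4] w 0.0851 g 0.0 q6 2.0
```

View pics/w2.png

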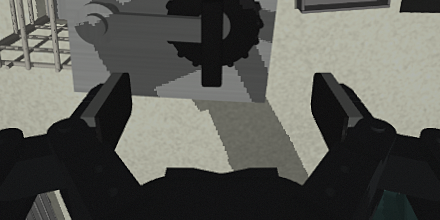

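Request:
jog_arm(motion=[[0.03, -0.12, 0.3, 0.004, 0.009, 0, 0], [0, 0, 0.3, 0, 0, 0, 0], [0, 0, 0.33, 0, 0, 0, 0.3], [0, 0, 0, 0, 0, 0, 0.5], [0, 0, 0, 0, 0, 0, 0.6], [0, 0, 0, 0, 0, 0, 0.6], [0, 0, 0, 0, 0, 0, 0.6], [0, 0, 0, 0, 0, 0, 0.6]])

```text
time: 5.25
ee_pos: [0.4756, 0.2193, 0.2258]
orientation: [0.998, -0.055, 0.005, -0.002]
contact_force: [1.4, 0.6, 0.1]
width: 0.0341
grip_force: 0.0
```

Request:
jog_arm(motion=[[0, 0, 0, 0, 0, 0, 0.75], [0, 0, 0, 0, 0, 0, 0.75], [0, 0, 0, 0, 0, 0, 0.75], [0, 0, 0, 0, 0, 0, 0.75]])

```text
time: 5.65
ee_pos: [0.4754, 0.2192, 0.2251]
orientation: [0.998, -0.055, 0.005, -0.002]
contact_force: [0.3, -0.5, -0.1]
width: 0.0214
grip_force: 0.0
```

Request:
jog_arm(motion=[[0, 0, 0, 0, 0, 0, 0.82], [0, 0, 0, 0, 0, 0, 0.82], [0, 0, 0, 0, 0, 0, 0.82]])

```text
time: 5.95
ee_pos: [0.4754, 0.2192, 0.2252]
orientation: [0.998, -0.055, 0.005, -0.002]
contact_force: [0.6, -0.7, -0.9]
width: 0.0152
grip_force: 0.0
```

Request:
jog_arm(motion=[[0, 0, 0, 0, 0, 0, 0.86], [0, 0, 0, 0, 0, 0, 0.86], [0, 0, 0, 0, 0, 0, 0.86]])

```text
time: 6.25
ee_pos: [0.4754, 0.2192, 0.2252]
orientation: [0.998, -0.055, 0.005, -0.002]
contact_force: [0.1, 0.3, 0.3]
width: 0.0122
grip_force: 0.0
```

Request:
jog_arm(motion=[[0, 0, 0, 0, 0, 0, 0.9], [0, 0, 0, 0, 0, 0, 0.9], [0, 0, 0, 0, 0, 0, 0.9]])

```text
time: 6.55
ee_pos: [0.4754, 0.2192, 0.2252]
orientation: [0.998, -0.055, 0.005, -0.002]
contact_force: [0.4, -0.2, -0.4]
width: 0.0084
grip_force: 0.0
```

Run:
```python
from h import *
go(.474,.2182,.2195,-6)
a=camera("wrist")[150:330,180:460]; b=camera("scene")[120:190,320:430]; d=camera("side")[190:320,200:340]
f=lambda i,w,h:cv2.convertScaleAbs(cv2.resize(i,(w,h),interpolation=cv2.INTER_CUBIC),alpha=1.6,beta=15)
save("m3.png",np.vstack([f(a,440,280),np.zeros((1,440,3),np.uint8),f(b,440,280)]) )
np.save("x.npy",0)
im=np.hstack([np.vstack([f(a,400,257),f(b,400,255)]),np.vstack([f(d,400,371),np.zeros((141,400,3),np.uint8)])]); save("m3.png",im)
```

```text
t 6.55 pos [0.4754 0.2192 0.2252] yaw -6.31 turn z -0.005 tilt fix [-0.004 -0.009  0.   ] shift units [-0.032  0.029  0.142] F [ 0.4 -0.2 -0.4] w 0.0084 g 0.0 q6 2.0
```

View pics/m3.png

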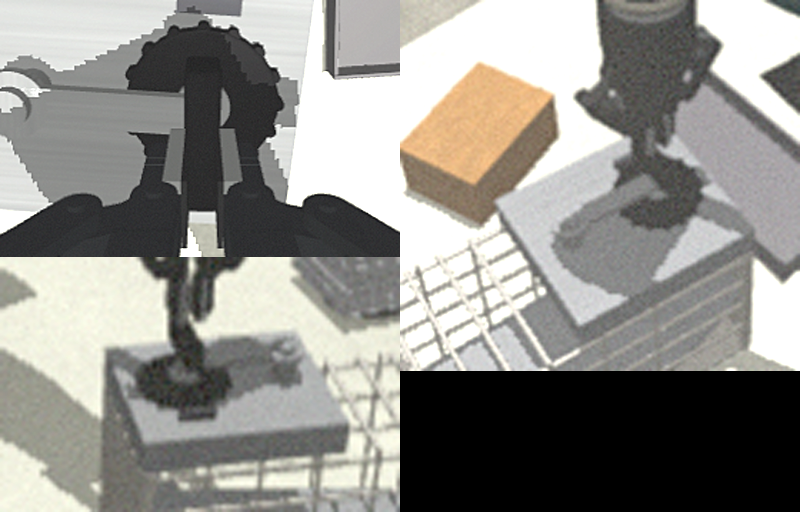

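Request:
jog_arm(motion=[[0, 0, 0.14, 0, 0, 0, 0.95], [0, 0, 0, 0, 0, 0, 1], [0, 0, 0, 0, 0, 0, 1], [0, 0, 0, 0, 0, 0, 1], [0, 0, 0, 0, 0, 0, 1]])

```text
time: 7.2
ee_pos: [0.4755, 0.2192, 0.2197]
orientation: [0.998, -0.055, 0.005, -0.002]
contact_force: [-0.3, -0.6, -0.0]
width: -0.0002
grip_force: 0.0
```

Run:
```python
from h import *
go(.474,.2182,.2195,-6)
```

```text
t 7.2 pos [0.4755 0.2192 0.2197] yaw -6.31 turn z -0.005 tilt fix [-0.004 -0.009  0.   ] shift units [-0.035  0.029  0.005] F [-0.3 -0.6 -0. ] w -0.0002 g 0.0 q6 2.0
```

Run:
```python
from h import *
np.set_printoptions(precision=4,suppress=True)
c1=np.load("cw1.npy",allow_pickle=True).item();c2=np.load("cw2.npy",allow_pickle=True).item()
def tri(L):
    A=np.zeros((3,3));b=np.zeros(3)
    for c,p in L:
        o,d=ray(c,[p]);d=d[0]/np.linalg.norm(d[0]);Q=np.eye(3)-np.outer(d,d);A+=Q;b+=Q@o
    return np.linalg.solve(A,b)
print(tri([(c1,(280,132)),(c2,(311.5,266))]))
for z in (.215,.22,.225,.23,.235,.24): print(z,atz(c1,[(280,132)],z)[0],atz(c2,[(311.5,266)],z)[0],proj(c2,atz(c1,[(280,132)],z)))
im=cv2.imread("pics/w2.png")[0:110,150:290]; a=cv2.convertScaleAbs(cv2.resize(im,None,fx=3,fy=3,interpolation=cv2.INTER_CUBIC),alpha=2.5,beta=10)
c3=get_calibration("wrist"); i3=camera("wrist"); s=camera("side")[200:290,250:340]; sc=camera("scene")[110:180,330:430]
f=lambda i,w,h:cv2.convertScaleAbs(cv2.resize(i,(w,h),interpolation=cv2.INTER_CUBIC),alpha=2.2,beta=15)
o=np.zeros((600,800,3),np.uint8); o[:330,:420]=a[:,:,::-1]; o[:200,440:720]=f(i3[150:290,220:416],280,200); o[210:570,440:800]=f(s,360,360); o[340:600,:371]=f(sc,371,260)
save("m4.png",o)
```

```text
[0.4456 0.2218 0.2435]
0.215 [0.442  0.2232 0.215 ] [0.4292 0.2259 0.215 ] [[313.0757 250.8729]]
0.22 [0.4426 0.2227 0.22  ] [0.4321 0.2254 0.22  ] [[313.4718 253.1796]]
0.225 [0.4432 0.2222 0.225 ] [0.4349 0.225  0.225 ] [[313.8854 255.5871]]
0.23 [0.4439 0.2217 0.23  ] [0.4378 0.2245 0.23  ] [[314.3175 258.1024]]
0.235 [0.4445 0.2213 0.235 ] [0.4407 0.224  0.235 ] [[314.7696 260.7328]]
0.24 [0.4452 0.2208 0.24  ] [0.4435 0.2235 0.24  ] [[315.2429 263.4861]]
```

View pics/m4.png

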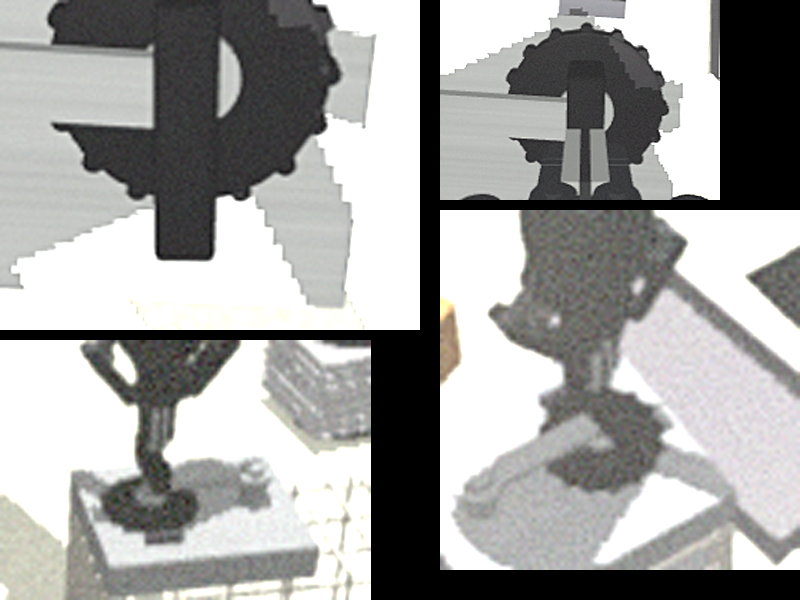

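Run:
```python
from h import *
np.set_printoptions(precision=4,suppress=True)
c=get_calibration("wrist"); s=state(); p=np.array(s["ee_pos"]); M=R.from_quat(s["orientation"]).as_matrix()
for k in (0,.01,.019,.03): 
    q=p-k*M[:,2]; print(k,proj(c,[q]),proj(get_calibration("scene"),[q]),proj(get_calibration("side"),[q]))
b=np.array([.474,.2182,.241]); xa=np.array([.9945,-.1045,0])
print("bar ends",proj(c,[b+.03*xa,b-.03*xa]),proj(get_calibration("scene"),[b+.03*xa,b-.03*xa]),proj(get_calibration("side"),[b+.03*xa,b-.03*xa]))
```

```text
0 [[321.9757 236.3314]] [[370.3457 146.5254]] [[288.1989 248.7984]]
0.01 [[322.0205 243.6217]] [[370.5119 143.5965]] [[288.0776 246.2079]]
0.019 [[322.0651 250.8865]] [[370.6625 140.9403]] [[287.9672 243.8469]]
0.03 [[322.1261 260.8324]] [[370.8481 137.6675]] [[287.8305 240.9225]]
bar ends [[323.969  201.1592]
 [324.2443 302.8921]] [[373.4866 145.195 ]
 [367.0595 135.184 ]] [[281.3978 235.7885]
 [296.0239 251.1139]]
```

Request:
jog_arm(motion=[[0, 0, 0, 0, 0, -0.1, 1], [0, 0, 0, 0, 0, -0.1, 1], [0, 0, 0, 0, 0, 0, 1], [0, 0, 0, 0, 0, 0, 1]])

```text
time: 7.75
ee_pos: [0.4755, 0.2192, 0.2196]
orientation: [0.999, 0.044, 0.005, -0.001]
contact_force: [0.2, -0.4, 0.2]
width: -0.0002
grip_force: 0.0
```

Run:
```python
from h import *
go(.474,.2182,.2195,-6); print(state()["moment"])
f=lambda i,w,h:cv2.convertScaleAbs(cv2.resize(i,(w,h),interpolation=cv2.INTER_CUBIC),alpha=2.2,beta=15)
i=camera("wrist"); save("m5.png",f(i[150:350,220:420],600,600))
```

```text
t 7.75 pos [0.4755 0.2192 0.2196] yaw 5.03 turn z 0.192 tilt fix [-0.002 -0.01   0.   ] shift units [-0.034  0.029  0.003] F [ 0.2 -0.4  0.2] w -0.0002 g 0.0 q6 1.81
[0.02212174 0.02459598 0.01131298]
```

View pics/m5.png

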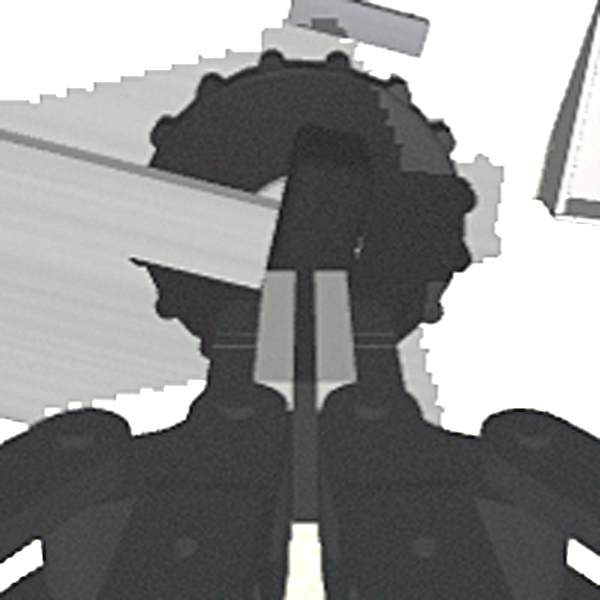

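Request:
jog_arm(motion=[[0, 0, 0.03, 0, 0, 0.1, 1], [0, 0, 0.02, 0, 0, 0.1, 1], [0, 0, 0, 0, 0, 0, 1]])

```text
time: 8.1
ee_pos: [0.4754, 0.2192, 0.2175]
orientation: [0.998, -0.056, 0.005, -0.002]
contact_force: [-0.0, -0.3, -0.3]
width: -0.0005
grip_force: 0.0
```

Run:
```python
from h import *
from scipy.optimize import least_squares
np.set_printoptions(precision=4,suppress=True)
go(.474,.2182,.2195,-6)
# use gauge outline in start scene/side pics via trace of cap_grip
c1=np.load("cw1.npy",allow_pickle=True).item();c2=np.load("cw2.npy",allow_pickle=True).item()
cs,cd=get_calibration("scene"),get_calibration("side")
S=lambda p:np.array([150,90])+np.array(p,float)/2.35294
D=lambda p:np.array([170,120])+np.array(p,float)/2.30769
C=lambda p:np.array(p,float)/3+[160,0]
W2=lambda p:np.array(p,float)/3+[250,180]
# fit gauge x,y,yaw,plate z from plate corners in 3 views
def corners(v):
    x,y,a,z=v; Rm=np.array([[np.cos(a),-np.sin(a)],[np.sin(a),np.cos(a)]])
    return np.c_[np.array([[-.075,-.05],[-.075,.12],[.075,.12],[.075,-.05]])@Rm.T+[x,y],np.full(4,z)]
obsS=np.array([S(p) for p in [(468,133),(581,122),(623,183),(487,192)]]);obsD=np.array([D(p) for p in [(358,350),(219,425),(147,324),(277,260)]])
obsW=np.array([C(p) for p in [(432,545),(35,335),(622,190)]])
def f(v):
    P=corners(v); return np.r_[(proj(cs,P)-obsS).ravel(),(proj(cd,P)-obsD).ravel(),(proj(c1,P[[0,1,3]])-obsW).ravel()]
for sub in (None,"w"):
    g=f if sub is None else (lambda v:f(v)[-6:])
    r=least_squares(g,[.474,.2184,-.17,.185]); print(r.x,r.fun.round(1))
# bar: centre, yaw, ztop from wrist views
def bar(v,L=.06):
    x,y,a,z=v;X=np.array([np.cos(a),np.sin(a)]);Y=np.array([-X[1],X[0]])
    return np.c_[[[x,y]+s*L/2*X+t*.007*Y for s,t in [(1,1),(1,-1),(-1,1),(-1,-1)]],np.full(4,z)]
o1=np.array([C(p) for p in [(413,213),(452,230),(340,388),(380,405)]]);o2=np.array([W2(p) for p in [(157,258),(216,258)]])
h=lambda v:np.r_[(proj(c1,bar(v))-o1).ravel(),(proj(c2,bar(v)[2:])-o2).ravel()]
r=least_squares(h,[.474,.2182,-.1,.235]); print(r.x,r.fun.round(1))
r=least_squares(lambda v:h(v)[:8],[.474,.2182,-.1,.235]); print(r.x,r.fun.round(1))
```

```text
t 8.1 pos [0.4754 0.2192 0.2175] yaw -6.37 turn z -0.006 tilt fix [-0.004 -0.009  0.   ] shift units [-0.033  0.028 -0.051] F [-0.  -0.3 -0.3] w -0.0005 g 0.0 q6 2.01
[ 0.4725  0.2186 -0.1727  0.1793] [-1.4  0.   3.  -0.3  0.3 -0.6  1.7  1.3 -1.7 -0.9 -2.3  0.6 -0.9  0.7
  0.8 -0.5  0.2  0.2  0.6  1.4  1.   0.9]
[ 0.4731  0.2195 -0.1736  0.1792] [-0.4 -0.5 -0.1  0.4  0.5  0.1]
[ 0.4733  0.2186 -0.1252  0.2394] [-0.2 -1.4  0.7 -0.1 -2.   0.5 -2.   1.3  0.6 -0.7  1.6 -0.5]
[ 0.4732  0.2189 -0.1008  0.2272] [-0.3 -0.4  0.2  0.4  0.2 -0.1 -0.1  0.1]
```

Request:
jog_arm(motion=[[0, 0, 0.025, 0, 0, 0, 1], [0, 0, 0.025, 0, 0, 0, 1], [0, 0, 0, 0, 0, 0, 1]])

```text
time: 8.4
ee_pos: [0.4754, 0.2192, 0.2154]
orientation: [0.998, -0.055, 0.004, -0.002]
contact_force: [-0.7, -0.2, 0.1]
width: -0.0
grip_force: 0.0
```

Request:
jog_arm(motion=[[0, 0, 0.025, 0, 0, 0, 1], [0, 0, 0.025, 0, 0, 0, 1], [0, 0, 0, 0, 0, 0, 1]])

```text
time: 8.7
ee_pos: [0.4756, 0.2192, 0.2139]
orientation: [0.998, -0.055, 0.005, -0.002]
contact_force: [0.5, 0.5, 0.9]
width: 0.0001
grip_force: 0.3
```

Request:
jog_arm(motion=[[0, 0, 0.025, 0, 0, 0, 1], [0, 0, 0, 0, 0, 0, 1]])

```text
time: 8.9
ee_pos: [0.4758, 0.2192, 0.2136]
orientation: [0.998, -0.055, 0.005, -0.002]
contact_force: [-0.1, -0.9, 4.1]
width: 0.0001
grip_force: 1.9
```

Request:
jog_arm(motion=[[-0.03, 0.02, -0.2, 0, 0, 0, 1], [0, 0, -0.2, 0, 0, 0, 0.4], [0, 0, 0, 0, 0, 0, 0.4], [0, 0, 0, 0, 0, 0, 0.4], [0, 0, 0, 0, 0, 0, 0.4], [0, 0, 0.25, 0, 0, 0, 0.4], [0, 0, 0.25, 0, 0, 0, 0.4], [0, 0, 0.1, 0, 0, 0, 0.4]])

```text
time: 9.7
ee_pos: [0.4733, 0.2183, 0.202]
orientation: [0.998, -0.055, 0.003, -0.001]
contact_force: [-0.4, -0.5, 0.3]
width: 0.051
grip_force: 0.0
```

Request:
jog_arm(motion=[[0, 0, 0.05, 0, 0, 0, 0.4], [0, 0, 0.05, 0, 0, 0, 0.4], [0, 0, 0.05, 0, 0, 0, 0.4], [0, 0, 0.05, 0, 0, 0, 0.4], [0, 0, 0, 0, 0, 0, 0.6]])

```text
time: 10.2
ee_pos: [0.4743, 0.2186, 0.1964]
orientation: [0.998, -0.055, 0.005, -0.002]
contact_force: [0.4, -0.9, -0.1]
width: 0.0378
grip_force: 0.0
```

Request:
jog_arm(motion=[[0, 0, 0, 0, 0, 0, 0.8], [0, 0, 0, 0, 0, 0, 0.8], [0, 0, 0, 0, 0, 0, 0.9], [0, 0, 0, 0, 0, 0, 0.9]])

```text
time: 10.6
ee_pos: [0.4747, 0.2191, 0.1971]
orientation: [0.998, -0.055, 0.005, -0.002]
contact_force: [1.0, 2.7, 0.7]
width: 0.0123
grip_force: 62.7
```

Request:
jog_arm(motion=[[0, 0, 0, 0, 0, 0, 0.87], [0, 0, 0, 0, 0, 0, 0.87]])

```text
time: 10.8
ee_pos: [0.4747, 0.2191, 0.197]
orientation: [0.998, -0.055, 0.005, -0.002]
contact_force: [2.1, 3.3, 2.1]
width: 0.0124
grip_force: 62.8
```

Request:
jog_arm(motion=[[0, 0, 0, 0, 0, 0, 0.85], [0, 0, 0, 0, 0, 0, 0.85]])

```text
time: 11.0
ee_pos: [0.4747, 0.219, 0.1969]
orientation: [0.998, -0.055, 0.005, -0.002]
contact_force: [1.2, 3.3, 1.7]
width: 0.0128
grip_force: 41.1
```

Request:
jog_arm(motion=[[0, 0, 0, 0, 0, 0, 0.95], [0, 0, 0, 0, 0, 0, 0.95], [0, 0, 0, 0, 0, 0, 0.95]])

```text
time: 11.3
ee_pos: [0.4747, 0.219, 0.1969]
orientation: [0.998, -0.055, 0.005, -0.002]
contact_force: [1.4, 4.0, 3.0]
width: 0.0127
grip_force: 60.9
```

Request:
jog_arm(motion=[[0, 0, -0.009, 0, 0, -0.12, 0.95], [0, 0, -0.009, 0, 0, -0.12, 0.95], [0, 0, -0.009, 0, 0, -0.12, 0.95], [0, 0, -0.009, 0, 0, -0.12, 0.95]])

```text
time: 11.7
ee_pos: [0.4747, 0.2201, 0.1984]
orientation: [0.982, 0.187, 0.006, -0.002]
contact_force: [1.8, 7.6, 2.1]
width: 0.0125
grip_force: 60.8
```

Run:
```python
from h import *
go(.474,.2182,.2195,-6); print(state()["moment"].round(2))
```

```text
t 11.7 pos [0.4747 0.2201 0.1984] yaw 21.51 turn z 0.48 tilt fix [-0.002 -0.012  0.   ] shift units [-0.012  0.049 -0.527] F [1.8 7.6 2.1] w 0.0125 g 60.841596722602844 q6 1.52
[ 1.29 -0.34 -0.13]
```

Request:
jog_arm(motion=[[0, 0, -0.009, 0, 0, -0.12, 0.95], [0, 0, -0.009, 0, 0, -0.12, 0.95], [0, 0, -0.009, 0, 0, -0.12, 0.95], [0, 0, -0.009, 0, 0, -0.12, 0.95], [0, 0, -0.009, 0, 0, -0.12, 0.95], [0, 0, -0.009, 0, 0, -0.12, 0.95], [0, 0, -0.009, 0, 0, -0.12, 0.95], [0, 0, -0.009, 0, 0, -0.12, 0.95]])

```text
time: 12.5
ee_pos: [0.4746, 0.2214, 0.2013]
orientation: [0.785, 0.62, 0.007, -0.0]
contact_force: [2.3, 9.4, 1.9]
width: 0.0126
grip_force: 60.8
```

Request:
jog_arm(motion=[[0, 0, -0.009, 0, 0, -0.12, 0.95], [0, 0, -0.009, 0, 0, -0.12, 0.95], [0, 0, -0.009, 0, 0, -0.12, 0.95], [0, 0, -0.009, 0, 0, -0.12, 0.95], [0, 0, -0.009, 0, 0, -0.12, 0.95], [0, 0, -0.009, 0, 0, -0.12, 0.95], [0, 0, -0.009, 0, 0, -0.12, 0.95], [0, 0, 0, 0, 0, 0, 0.95]])

```text
time: 13.3
ee_pos: [0.4741, 0.221, 0.2037]
orientation: [0.465, 0.885, 0.006, 0.002]
contact_force: [1.4, 7.9, 2.4]
width: 0.0126
grip_force: 60.8
```

Run:
```python
from h import *
go(.474,.2182,.2195,-6); print(state()["moment"].round(2))
```

```text
t 13.3 pos [0.4741 0.221  0.2037] yaw 124.55 turn z 2.278 tilt fix [ 0.012 -0.001  0.   ] shift units [ 0.004  0.07  -0.396] F [1.4 7.9 2.4] w 0.0126 g 60.79857051372528 q6 -0.28
[ 1.69 -0.03  0.12]
```

Request:
jog_arm(motion=[[0, 0, -0.007, 0, 0, -0.09, 0.95], [0, 0, -0.007, 0, 0, -0.08, 0.95], [0, 0, 0, 0, 0, 0, 0.95]])

```text
time: 13.6
ee_pos: [0.4741, 0.2207, 0.2042]
orientation: [0.389, 0.921, 0.005, 0.003]
contact_force: [-0.0, 7.9, 2.4]
width: 0.0127
grip_force: 60.8
```

Run:
```python
from h import *
go(.474,.2182,.2195,-6); s=state();print(s["moment"].round(2))
M=R.from_quat(s["orientation"]).as_matrix(); y=np.radians(80.1)
p=.085*np.array([np.cos(y),np.sin(y),0]); t=.12
d=p-R.from_rotvec([0,0,t]).apply(p); print((M.T@d/.04).round(4), M[:,2].round(4))
```

```text
t 13.6 pos [0.4741 0.2207 0.2042] yaw 134.24 turn z 2.448 tilt fix [0.012 0.001 0.   ] shift units [ 0.004  0.063 -0.383] F [-0.   7.9  2.4] w 0.0127 g 60.814576148986816 q6 -0.45
[ 1.57 -0.01  0.07]
[-0.1972  0.1614  0.0021] [ 0.0093  0.0074 -0.9999]
```

Request:
jog_arm(motion=[[-0.197, 0.161, 0.002, 0, 0, -0.12, 0.95], [-0.197, 0.161, 0.002, 0, 0, -0.12, 0.95], [-0.197, 0.161, 0.002, 0, 0, -0.12, 0.95], [-0.197, 0.161, 0.002, 0, 0, -0.12, 0.95]])

```text
time: 14.0
ee_pos: [0.513, 0.2239, 0.2041]
orientation: [0.157, 0.988, 0.005, 0.002]
contact_force: [-3.0, 8.3, 3.7]
width: 0.0121
grip_force: 61.0
```

Run:
```python
from h import *
go(.474,.2182,.2195,-6); s=state();print(s["moment"].round(2))
a=np.radians(-99.9+np.degrees(.48)); print("expected",.474+.0146+.085*np.cos(a),.2207+.0837+.085*np.sin(a))
```

```text
t 14.0 pos [0.513  0.2239 0.2041] yaw 161.98 turn z 2.932 tilt fix [0.01  0.003 0.   ] shift units [-0.956  0.244 -0.385] F [-3.   8.3  3.7] w 0.0121 g 61.003119349479675 q6 -0.95
[1.91 0.78 0.01]
expected 0.514304232341051 0.22337967884686422
```

Swings freely. Continue.

Request:
jog_arm(motion=[[-0.197, 0.161, 0.002, 0, 0, -0.12, 0.95], [-0.197, 0.161, 0.002, 0, 0, -0.12, 0.95], [-0.197, 0.161, 0.002, 0, 0, -0.12, 0.95], [-0.197, 0.161, 0.002, 0, 0, -0.12, 0.95], [-0.197, 0.161, 0.002, 0, 0, -0.12, 0.95], [-0.197, 0.161, 0.002, 0, 0, -0.12, 0.95]])

```text
time: 14.6
ee_pos: [0.5581, 0.2598, 0.2041]
orientation: [-0.201, 0.98, 0.002, 0.001]
contact_force: [-7.6, 5.9, 6.4]
width: 0.0121
grip_force: 61.3
```

Request:
jog_arm(motion=[[-0.197, 0.161, 0.002, 0, 0, -0.12, 0.95], [-0.197, 0.161, 0.002, 0, 0, -0.12, 0.95], [-0.197, 0.161, 0.002, 0, 0, -0.12, 0.95], [-0.197, 0.161, 0.002, 0, 0, -0.12, 0.95], [-0.197, 0.161, 0.002, 0, 0, -0.12, 0.95], [0, 0, 0, 0, 0, 0, 0.95]])

```text
time: 15.2
ee_pos: [0.5702, 0.3069, 0.2041]
orientation: [-0.481, 0.877, -0.0, 0.001]
contact_force: [-7.6, -0.5, 6.0]
width: 0.0125
grip_force: 61.4
```

Run:
```python
from h import *
go(.474,.2182,.2195,-6); s=state();print(s["moment"].round(2))
a=np.radians(-99.9+np.degrees(1.8)); print("expected",.474+.0146+.085*np.cos(a),.2207+.0837+.085*np.sin(a))
```

```text
t 15.2 pos [0.5702 0.3069 0.2041] yaw -122.56 turn z -2.034 tilt fix [-0.001  0.001  0.   ] shift units [-2.161  2.457 -0.384] F [-7.6 -0.5  6. ] w 0.0125 g 61.35457634925842 q6 -2.17
[ 0.08  1.6  -0.02]
expected 0.5734647679880918 0.3091928232105247
```

Request:
jog_arm(motion=[[-0.1, 0.08, 0.001, 0, 0, -0.06, 0.95], [0, 0, 0, 0, 0, 0, 0.95], [0, 0, 0, 0, 0, 0, 0.5], [0, 0, 0, 0, 0, 0, 0.4], [0, 0, 0, 0, 0, 0, 0.3]])

```text
time: 15.7
ee_pos: [0.5734, 0.3108, 0.2029]
orientation: [-0.504, 0.863, -0.002, 0.004]
contact_force: [-0.4, 1.2, 0.1]
width: 0.0555
grip_force: 0.0
```

Run:
```python
from h import *
go(.474,.2182,.2195,-6)
P=np.array([(.4741,.2207),(.513,.2239),(.5581,.2598),(.5702,.3069)])
from scipy.optimize import least_squares
r=least_squares(lambda v:np.hypot(*(P-v[:2]).T)-v[2],[.4886,.303,.085]);print(r.x,r.fun)
```

```text
t 15.7 pos [0.5734 0.3108 0.2029] yaw -119.41 turn z -1.979 tilt fix [-0.006  0.005  0.   ] shift units [-2.229  2.562 -0.415] F [-0.4  1.2  0.1] w 0.0555 g 0.0 q6 -2.22
[0.48682378 0.3031644  0.08345153] [-1.12938097e-05  2.32588528e-05 -2.02952681e-05  8.33278086e-06]
```

Request:
jog_arm(motion=[[0, 0, -0.5, 0, 0, 0, 0.3], [0, 0, -1, 0, 0, 0, 0], [0, 0, -1, 0, 0, 0, 0], [0, 0, -1, 0, 0, 0, 0], [0, 0, 0, 0, 0, 0.14, 0], [0, 0, 0, 0, 0, 0.14, 0], [0, 0, 0, 0, 0, 0.14, 0], [0, 0, 0, 0, 0, 0.14, 0]])

```text
time: 16.5
ee_pos: [0.5724, 0.3107, 0.3433]
orientation: [-0.243, 0.97, -0.0, 0.004]
contact_force: [0.2, -0.3, 0.5]
width: 0.0854
grip_force: 0.0
```

Run:
```python
from h import *
go(.44,.2,.33,80)
```

```text
t 16.5 pos [0.5724 0.3107 0.3433] yaw -151.84 turn z 2.237 tilt fix [-0.003  0.008  0.   ] shift units [-3.3   -2.78   0.333] F [ 0.2 -0.3  0.5] w 0.0854 g 0.0 q6 -1.65
```

Request:
jog_arm(motion=[[0, 0, 0, 0, 0, 0.133, 0], [0, 0, 0, 0, 0, 0.133, 0], [0, 0, 0, 0, 0, 0.133, 0], [0, 0, 0, 0, 0, 0.133, 0], [0, 0, 0, 0, 0, 0.133, 0], [0.03, -0.89, 0, 0, 0, 0, 0], [0.03, -0.89, 0, 0, 0, 0, 0], [0.03, -0.89, 0, 0, 0, 0, 0]])

```text
time: 17.3
ee_pos: [0.5506, 0.2051, 0.3426]
orientation: [0.083, 0.997, 0.001, 0.004]
contact_force: [1.3, 0.0, -0.4]
width: 0.0853
grip_force: 0.0
```

Request:
jog_arm(motion=[[0, 0, 0, 0, 0, 0, 0], [0, 0, 0, 0, 0, 0, 0]])

```text
time: 17.5
ee_pos: [0.551, 0.2057, 0.3435]
orientation: [0.084, 0.996, 0.002, 0.005]
contact_force: [0.1, 0.2, -0.2]
width: 0.0852
grip_force: 0.0
```

Run:
```python
from h import *
go(.474,.219,.24,170)
c=get_calibration("wrist");im=camera("wrist"); save("w3.png",im); np.save("cw3.npy",c,allow_pickle=True)
for q in ("bore","swing","cap_grip"):
    for d in spot_in("wrist",q): print(q,d["bbox"],round(d["p"],2))
```

```text
t 17.5 pos [0.551  0.2057 0.3435] yaw 170.33 turn z 0.006 tilt fix [0.005 0.009 0.   ] shift units [ 1.953 -0.006  2.588] F [ 0.1  0.2 -0.2] w 0.0852 g 0.0 q6 -1.14
bore [269.8, 13.1, 279.4, 204.1] 0.84
swing [387.1, 77.1, 87.0, 139.0] 0.7
cap_grip [386.9, 142.8, 87.6, 70.8] 0.85
```

View pics/w3.png

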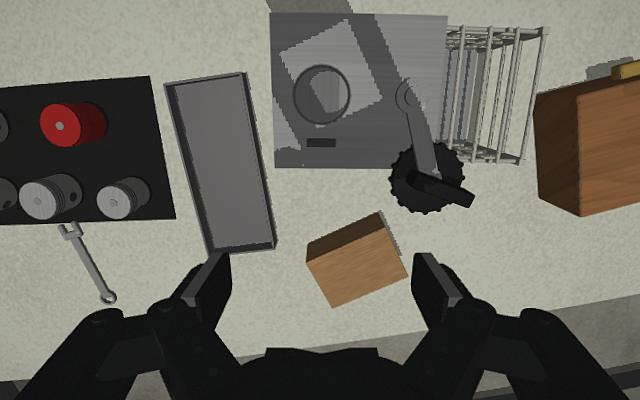

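Request:
jog_arm(motion=[[0, 0, 0.5, 0, 0, 0, 0], [0, 0, 0.5, 0, 0, 0, 0], [0, 0, 0.5, 0, 0, 0, 0], [0, 0, 0, 0, 0, 0, 0], [0, 0, 0, 0, 0, 0, 0]])

```text
time: 18.2
ee_pos: [0.5513, 0.2073, 0.2831]
orientation: [0.083, 0.997, 0.002, 0.004]
contact_force: [-0.1, 0.1, -0.3]
width: 0.0854
grip_force: 0.0
```

Run:
```python
from h import *
go(.474,.219,.24,170)
c=get_calibration("wrist");im=camera("wrist"); save("w4.png",im); np.save("cw4.npy",c,allow_pickle=True)
for n in ("w3","w4"):
    g=cv2.cvtColor(cv2.imread(f"pics/{n}.png"),cv2.COLOR_BGR2GRAY); b=(cv2.GaussianBlur(g,(3,3),0)<70).astype(np.uint8)
    k,l,st,ce=cv2.connectedComponentsWithStats(b)
    for i in range(1,k):
        if st[i,4]>600: print(n,st[i],ce[i].round(1))
```

```text
t 18.2 pos [0.5513 0.2073 0.2831] yaw 170.5 turn z 0.009 tilt fix [0.004 0.008 0.   ] shift units [ 1.954 -0.049  1.078] F [-0.1  0.1 -0.3] w 0.0854 g 0.0 q6 -1.14
w3 [ 533   61  107  155 5828] [564.2 138.7]
w3 [292  65  58  60 722] [314.9  95.1]
w3 [241  73  36 174 674] [258.5 155.3]
w3 [    0    74   640   326 46287] [319.9 346.2]
w3 [    0    76   176   158 20857] [ 82.7 148.9]
w3 [ 389  113   86  102 3860] [428.3 179.9]
w3 [ 307  213   78   49 1298] [344.2 235.8]
w4 [284  58  71  72 703] [315.4  91.7]
w4 [229  69  42 195 929] [249.2 161.9]
w4 [   15    71   625   329 45727] [316.2 343.8]
w4 [    0    73   158   176 19849] [ 74.2 154.5]
w4 [ 561   76   79  158 7050] [593.2 154.1]
w4 [ 401  117  110  122 5680] [450.9 199.3]
w4 [ 303  227   89   56 1823] [346.  253.4]
```

Run:
```python
from h import *
from scipy.optimize import least_squares
np.set_printoptions(precision=4,suppress=True)
t=np.linspace(0,2*np.pi,73)
cs=[np.load(f"cw{n}.npy",allow_pickle=True).item() for n in (3,4)]
bb=[(292,65,350,125),(284,58,355,130)]
def f(v,r,idx=(0,1)):
    o=[]
    for i in idx:
        q=proj(cs[i],np.c_[v[0]+r*np.cos(t),v[1]+r*np.sin(t),np.full(73,v[2])]); o+=[*(q.min(0)-np.array(bb[i][:2])),*(q.max(0)-np.array(bb[i][2:])+1)]
    return np.array(o)
for r in (.029,.03): 
  for idx in ((0,1),(0,),(1,)):
    s=least_squares(lambda v:f(v,r,idx),[.474,.219,.18],x_scale=.01,diff_step=1e-4); print(r,idx,s.x,s.fun.round(1))
for i in (0,1): print(cs[i]["world_from_camera"][:3,3])
# plate corners w3 : visible (270,13),(448,15),(275,166)
from itertools import product
P=atz(cs[0],[(270,13),(448,15),(275,167)],.185); print(P,np.linalg.norm(P[1]-P[0]),np.linalg.norm(P[2]-P[0]))
```

```text
0.029 (0, 1) [0.4735 0.2196 0.1794] [ 0.2 -0.1 -0.2 -0.   0.5 -0.5 -0.5  0.6]
0.029 (0,) [0.4735 0.2196 0.1804] [ 0.1 -0.1 -0.1  0.1]
0.029 (1,) [0.4734 0.2196 0.1789] [ 0.5 -0.5 -0.5  0.5]
0.03 (0, 1) [0.4733 0.2196 0.1693] [ 0.1 -0.2 -0.1  0.1  0.6 -0.4 -0.5  0.5]
0.03 (0,) [0.4734 0.2196 0.1689] [ 0.1 -0.1 -0.1  0.1]
0.03 (1,) [0.4733 0.2196 0.1695] [ 0.5 -0.5 -0.5  0.5]
[0.4762 0.2182 0.5136]
[0.4767 0.2197 0.4533]
[[0.3916 0.1851 0.185 ]
 [0.4205 0.352  0.185 ]
 [0.538  0.1589 0.185 ]] 0.16936805219686685 0.14863301202685522
```

Request:
jog_arm(motion=[[-0.377, -0.814, 0, 0.004, 0.008, 0, 0], [-0.377, -0.814, 0, 0, 0, 0, 0], [-0.377, -0.814, 0, 0, 0, 0, 0], [-0.377, -0.814, 0, 0, 0, 0, 0], [-0.377, -0.814, 0, 0, 0, 0, 0], [-0.377, -0.814, 0, 0, 0, 0, 0], [-0.377, -0.814, 0.3, 0, 0, 0, 0], [-0.377, -0.814, 0.4, 0, 0, 0, 0]])

```text
time: 19.05
ee_pos: [0.6289, -0.0717, 0.2588]
orientation: [0.083, 0.997, -0.0, 0.004]
contact_force: [0.2, 1.2, -0.1]
width: 0.0855
grip_force: 0.0
```

Request:
jog_arm(motion=[[-0.377, -0.814, 0.4, 0, 0, 0, 0], [-0.377, -0.814, 0.4, 0, 0, 0, 0], [0, 0, 0, 0, 0, 0, 0], [0, 0, 0, 0, 0, 0, 0]])

```text
time: 19.45
ee_pos: [0.6465, -0.14, 0.2239]
orientation: [0.084, 0.996, 0.0, 0.001]
contact_force: [0.4, 1.6, 0.2]
width: 0.0854
grip_force: 0.0
```

```bash
cat >> h.py <<'E'
def pist(n):
    "wrist view: piston crowns seen; print world centre at z=.06 and diameter from bbox width of crown"
    c=get_calibration("wrist"); im=camera("wrist"); np.save(n+"c.npy",c,allow_pickle=True); save(n+".png",im)
    g=cv2.cvtColor(im,cv2.COLOR_RGB2GRAY)
    for d in trace("wrist","piston_A"):
        b=d["bbox"]
        if d["p"]<.3: continue
        m=d["pixels"]; col=im[m].mean(0).astype(int)
        # crown: bright part of mask
        v=g[m]; th,_=cv2.threshold(v.reshape(-1,1),0,255,cv2.THRESH_OTSU)
        w=(m&(g>th)).astype(np.uint8); w=cv2.morphologyEx(w,cv2.MORPH_OPEN,np.ones((5,5)))
        cn=max(cv2.findContours(w,cv2.RETR_EXTERNAL,cv2.CHAIN_APPROX_NONE)[0],key=cv2.contourArea,default=None)
        if cn is None or len(cn)<20: continue
        W=atz(c,cn.reshape(-1,2),.06)[:,:2]; (x,y),r=cv2.minEnclosingCircle((W*1000).astype(np.float32)); e=np.sqrt(cv2.contourArea((W*1000).astype(np.float32))/np.pi)
        M=cv2.moments((W*1000).astype(np.float32))
        print("p",round(d["p"],2),"bbox",np.round(b).astype(int),"col",col,"enc",round(x,1),round(y,1),round(2*r,1),"cen",round(M["m10"]/M["m00"],1),round(M["m01"]/M["m00"],1),"eqd",round(2*e,1))
E
python3 - <<'E'
from h import *
go(.571,-.1258,.12,170); pist("p4")
E
```

```text
t 19.45 pos [ 0.6465 -0.14    0.2239] yaw 170.37 turn z 0.006 tilt fix [0.001 0.001 0.   ] shift units [1.921 0.021 2.598] F [0.4 1.6 0.2] w 0.0854 g 0.0 q6 -1.7
```

View pics/p4.png

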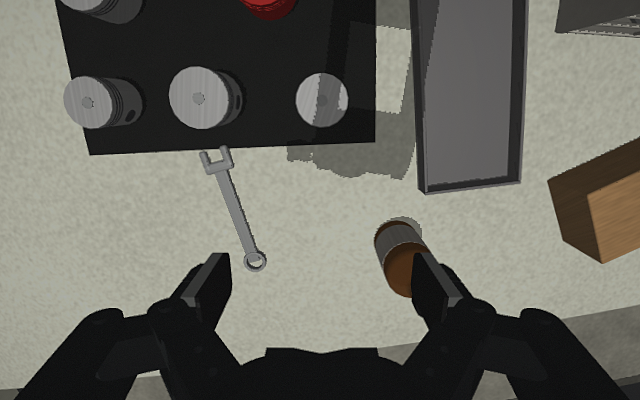

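```bash
cat >> h.py <<'E'
def hough(n,new=True):
    if new:
        c=get_calibration("wrist"); im=camera("wrist"); np.save(n+"c.npy",c,allow_pickle=True); save(n+".png",im)
    else:
        c=np.load(n+"c.npy",allow_pickle=True).item(); im=cv2.imread("pics/"+n+".png")[:,:,::-1]
    g=cv2.GaussianBlur(cv2.cvtColor(np.ascontiguousarray(im),cv2.COLOR_RGB2GRAY),(5,5),0)
    H=cv2.HoughCircles(g,cv2.HOUGH_GRADIENT,1.2,50,param1=90,param2=22,minRadius=22,maxRadius=40)
    for u,v,r in ([] if H is None else H[0]):
        if v>240: continue
        P=atz(c,[(u,v),(u-r,v),(u+r,v)],.06); print("px",u,v,r,"rgb",im[int(v),int(u)],"xy",P[0][:2].round(4),"d",round(1000*np.linalg.norm(P[1]-P[2]),1))
E
python3 - <<'E'
from h import *
hough("p4",False)
E
```

```text
px 322.2 99.00001 26.32 rgb [83 84 83] xy [ 0.5717 -0.1254] d 54.2
px 199.8 96.600006 31.84 rgb [130 131 130] xy [ 0.5475 -0.2496] d 66.7
px 84.600006 103.8 26.8 rgb [119 119 118] xy [ 0.5316 -0.374 ] d 60.1
```

Request:
jog_arm(motion=[[0.635, 0.01, 0.4, 0, 0, 0, 0], [0.635, 0.01, 0.4, 0, 0, 0, 0], [0.635, 0.01, 0.4, 0, 0, 0, 0], [0, 0, 0, 0, 0, 0, 0], [0, 0, 0, 0, 0, 0, 0]])

```text
time: 20.05
ee_pos: [0.5715, -0.1243, 0.1769]
orientation: [0.082, 0.997, -0.0, 0.002]
contact_force: [1.1, -0.1, -0.3]
width: 0.0853
grip_force: 0.0
```

Run:
```python
from h import *
go(.5717,-.1254,.03)
```

```text
t 20.05 pos [ 0.5715 -0.1243  0.1769] yaw 170.55 turn z -0.0 tilt fix [0.    0.004 0.   ] shift units [-0.009 -0.026  3.673] F [ 1.1 -0.1 -0.3] w 0.0853 g 0.0 q6 -1.72
```

Request:
jog_arm(motion=[[0, -0.03, 0.8, 0, 0, 0, 0], [0, 0, 0.8, 0, 0, 0, 0], [0, 0, 0.7, 0, 0, 0, 0], [0, 0, 0.7, 0, 0, 0, 0], [0, 0, 0.65, 0, 0, 0, 0.15], [0, 0, 0, 0, 0, 0, 0.25], [0, 0, 0, 0, 0, 0, 0.3], [0, 0, 0, 0, 0, 0, 0.3]])

```text
time: 20.85
ee_pos: [0.5737, -0.1272, 0.0324]
orientation: [0.083, 0.997, -0.0, 0.003]
contact_force: [0.3, -0.2, 0.6]
width: 0.0598
grip_force: 0.0
```

Request:
jog_arm(motion=[[0, 0, 0, 0, 0, 0, 0.34], [0, 0, 0, 0, 0, 0, 0.34], [0, 0, 0, 0, 0, 0, 0.34]])

```text
time: 21.15
ee_pos: [0.5717, -0.1268, 0.0303]
orientation: [0.083, 0.997, 0.0, 0.001]
contact_force: [-0.8, 0.8, 1.2]
width: 0.0561
grip_force: 0.0
```

Request:
jog_arm(motion=[[0, 0, 0, 0, 0, 0, 0.355], [0, 0, 0, 0, 0, 0, 0.355], [0, 0, 0, 0, 0, 0, 0.355]])

```text
time: 21.45
ee_pos: [0.571, -0.1267, 0.0293]
orientation: [0.083, 0.997, 0.0, 0.0]
contact_force: [0.3, -0.7, -0.7]
width: 0.0551
grip_force: 0.0
```

Request:
jog_arm(motion=[[0, 0, 0, 0, 0, 0, 0.362], [0, 0, 0, 0, 0, 0, 0.362], [0, 0, 0, 0, 0, 0, 0.362]])

```text
time: 21.75
ee_pos: [0.5711, -0.1266, 0.0293]
orientation: [0.083, 0.997, 0.0, 0.0]
contact_force: [0.7, -0.3, -0.0]
width: 0.0544
grip_force: 0.0
```

Request:
jog_arm(motion=[[0, 0, 0, 0, 0, 0, 0.368], [0, 0, 0, 0, 0, 0, 0.368], [0, 0, 0, 0, 0, 0, 0.368]])

```text
time: 22.05
ee_pos: [0.5711, -0.1267, 0.0293]
orientation: [0.083, 0.997, 0.0, 0.0]
contact_force: [0.4, -0.2, -0.1]
width: 0.0541
grip_force: 0.0
```

Request:
jog_arm(motion=[[0, 0, 0, 0, 0, 0, 0.373], [0, 0, 0, 0, 0, 0, 0.373], [0, 0, 0, 0, 0, 0, 0.373]])

```text
time: 22.35
ee_pos: [0.5711, -0.1267, 0.0293]
orientation: [0.083, 0.997, 0.0, 0.0]
contact_force: [0.1, 0.5, -0.1]
width: 0.054
grip_force: 0.0
```

Request:
jog_arm(motion=[[0, 0, 0, 0, 0, 0, 0.378], [0, 0, 0, 0, 0, 0, 0.378], [0, 0, 0, 0, 0, 0, 0.378]])

```text
time: 22.65
ee_pos: [0.5711, -0.1267, 0.0293]
orientation: [0.083, 0.997, 0.0, 0.0]
contact_force: [0.3, -0.9, 0.2]
width: 0.0529
grip_force: 0.0
```

Request:
jog_arm(motion=[[0, 0, 0, 0, 0, 0, 0.384], [0, 0, 0, 0, 0, 0, 0.384], [0, 0, 0, 0, 0, 0, 0.384]])

```text
time: 22.95
ee_pos: [0.5711, -0.1267, 0.0293]
orientation: [0.083, 0.997, 0.0, 0.0]
contact_force: [0.4, -1.1, -0.2]
width: 0.0527
grip_force: 0.0
```

Request:
jog_arm(motion=[[0, 0, 0, 0, 0, 0, 0.39], [0, 0, 0, 0, 0, 0, 0.39], [0, 0, 0, 0, 0, 0, 0.39]])

```text
time: 23.25
ee_pos: [0.5712, -0.1267, 0.0294]
orientation: [0.083, 0.997, 0.0, 0.0]
contact_force: [0.7, 1.2, 0.2]
width: 0.0519
grip_force: 0.1
```

Run:
```python
from h import *
go(.5717,-.1254,.03)
f=lambda i,w,h:cv2.convertScaleAbs(cv2.resize(i,(w,h),interpolation=cv2.INTER_CUBIC),alpha=1.8,beta=15)
a=camera("wrist")[100:400,140:500]; b=camera("scene")[170:270,200:320]; d=camera("side")[150:230,320:420]
o=np.zeros((600,800,3),np.uint8); o[:333,:400]=f(a,400,333); o[:333,410:800]=f(b,390,333); o[340:600,:325]=f(d,325,260)
save("g4.png",o); np.save("g4b.npy",b)
```

```text
t 23.25 pos [ 0.5712 -0.1267  0.0294] yaw 170.44 turn z -0.0 tilt fix [0.    0.001 0.   ] shift units [-0.008  0.035 -0.015] F [0.7 1.2 0.2] w 0.0519 g 0.12149952817708254 q6 -1.72
```

View pics/g4.png

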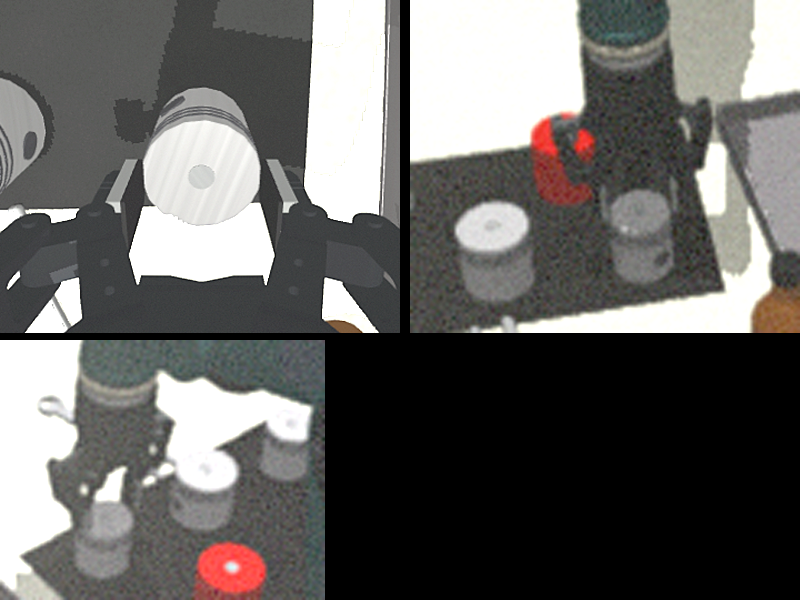

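Request:
jog_arm(motion=[[0, 0, 0, 0, 0, 0, 0.33], [0, 0.03, 0, 0, 0, 0, 0.33], [0, 0, 0.1, 0, 0, 0, 0.33], [0, 0, 0.1, 0, 0, 0, 0.33], [0, 0, 0, 0, 0, 0, 0.38], [0, 0, 0, 0, 0, 0, 0.39], [0, 0, 0, 0, 0, 0, 0.39], [0, 0, 0, 0, 0, 0, 0.39]])

```text
time: 24.2
ee_pos: [0.5709, -0.1252, 0.0208]
orientation: [0.083, 0.997, 0.0, -0.0]
contact_force: [-0.3, -0.1, -2.1]
width: 0.0527
grip_force: 35.3
```

Request:
jog_arm(motion=[[0, 0, 0, 0, 0, 0, 0.395], [0, 0, 0, 0, 0, 0, 0.395], [0, 0, 0, 0, 0, 0, 0.395]])

```text
time: 24.5
ee_pos: [0.5713, -0.1254, 0.0212]
orientation: [0.083, 0.997, 0.0, 0.0]
contact_force: [-1.0, -0.1, -2.0]
width: 0.0524
grip_force: 42.7
```

Request:
jog_arm(motion=[[0, 0, 0, 0, 0, 0, 0.4], [0, 0, 0, 0, 0, 0, 0.4], [0, 0, 0, 0, 0, 0, 0.4]])

```text
time: 24.8
ee_pos: [0.5714, -0.1255, 0.0214]
orientation: [0.083, 0.997, 0.0, 0.0]
contact_force: [1.7, 0.7, -1.6]
width: 0.0522
grip_force: 50.2
```

Request:
jog_arm(motion=[[0, 0, 0, 0, 0, 0, 0.37], [0, 0, 0, 0, 0, 0, 0.31], [0, 0, 0, 0, 0, 0, 0.31], [0, 0, 0.12, 0, 0, 0, 0.31], [0, 0, 0.12, 0, 0, 0, 0.31], [0, 0, 0.13, 0, 0, 0, 0.31], [0, 0, 0, 0, 0, 0, 0.31], [0, 0, 0, 0, 0, 0, 0.36]])

```text
time: 25.6
ee_pos: [0.5711, -0.1254, 0.006]
orientation: [0.083, 0.997, 0.0, -0.0]
contact_force: [0.4, -0.0, 0.0]
width: 0.0546
grip_force: 0.0
```

Request:
jog_arm(motion=[[0, 0, 0, 0, 0, 0, 0.37], [0, 0, 0, 0, 0, 0, 0.375], [0, 0, 0, 0, 0, 0, 0.375], [0, 0, 0, 0, 0, 0, 0.375]])

```text
time: 26.0
ee_pos: [0.5712, -0.1254, 0.0064]
orientation: [0.083, 0.997, 0.0, 0.0]
contact_force: [-0.1, -0.6, -2.1]
width: 0.0536
grip_force: 22.6
```

Request:
jog_arm(motion=[[0, 0, 0, 0, 0, 0, 0.38], [0, 0, 0, 0, 0, 0, 0.38], [0, 0, 0, 0, 0, 0, 0.38]])

```text
time: 26.3
ee_pos: [0.5714, -0.1255, 0.0065]
orientation: [0.083, 0.997, 0.0, 0.0]
contact_force: [0.1, -0.0, -2.2]
width: 0.0537
grip_force: 32.4
```

Request:
jog_arm(motion=[[0, 0, -0.3, 0, 0, 0, 0.38], [0, 0, -0.6, 0, 0, 0, 0.38], [0, 0, -0.9, 0, 0, 0, 0.38], [0, 0, -0.9, 0, 0, 0, 0.38], [0, 0, -0.9, 0, 0, 0, 0.38]])

```text
time: 26.8
ee_pos: [0.5712, -0.1255, 0.153]
orientation: [0.083, 0.997, 0.0, 0.001]
contact_force: [0.9, 0.6, -1.5]
width: 0.0535
grip_force: 32.4
```

Request:
jog_arm(motion=[[0.385, 0.81, -0.3, 0, 0, 0, 0.38], [0.385, 0.81, -0.3, 0, 0, 0, 0.38], [0.385, 0.81, -0.3, 0, 0, 0, 0.38], [0.385, 0.81, -0.3, 0, 0, 0, 0.38], [0.385, 0.81, -0.3, 0, 0, 0, 0.38], [0.385, 0.81, -0.3, 0, 0, 0, 0.38], [0.385, 0.81, -0.1, 0, 0, 0, 0.38], [0.385, 0.81, 0, 0, 0, 0, 0.38]])

```text
time: 27.6
ee_pos: [0.4927, 0.152, 0.2292]
orientation: [0.083, 0.997, 0.001, 0.002]
contact_force: [0.4, -0.5, -2.4]
width: 0.0538
grip_force: 32.5
```

Request:
jog_arm(motion=[[0.385, 0.81, 0, 0, 0, 0, 0.38], [0.385, 0.81, 0, 0, 0, 0, 0.38], [0, 0, 0, 0, 0, 0, 0.38], [0, 0, 0, 0, 0, 0, 0.38]])

```text
time: 28.0
ee_pos: [0.4728, 0.2201, 0.2275]
orientation: [0.082, 0.997, 0.0, 0.001]
contact_force: [-0.3, 0.1, -2.2]
width: 0.0535
grip_force: 32.6
```

Run:
```python
from h import *
go(.4735,.2196,.205)
```

```text
t 28.0 pos [0.4728 0.2201 0.2275] yaw 170.55 turn z -0.0 tilt fix [0.    0.002 0.   ] shift units [-0.018 -0.009  0.562] F [-0.3  0.1 -2.2] w 0.0535 g 32.57406413555145 q6 -1.08
```

Request:
jog_arm(motion=[[-0.018, -0.01, 0.3, 0, 0, 0, 0.38], [0, 0, 0.3, 0, 0, 0, 0.38], [0, 0, 0.15, 0, 0, 0, 0.38], [0, 0, 0, 0, 0, 0, 0.38], [0, 0, 0, 0, 0, 0, 0.38]])

```text
time: 28.5
ee_pos: [0.4738, 0.2185, 0.1961]
orientation: [0.084, 0.996, 0.0, -0.0]
contact_force: [-0.1, -1.1, -1.9]
width: 0.0535
grip_force: 32.6
```

Request:
jog_arm(motion=[[0, 0, 0.06, 0, 0, 0, 0.38], [0, 0, 0.06, 0, 0, 0, 0.38], [0, 0, 0.06, 0, 0, 0, 0.38], [0, 0, 0, 0, 0, 0, 0.38]])

```text
time: 28.9
ee_pos: [0.474, 0.2191, 0.191]
orientation: [0.083, 0.997, 0.0, 0.001]
contact_force: [-2.5, -0.1, 4.1]
width: 0.0536
grip_force: 33.1
```

Run:
```python
from h import *
go(.4735,.2196,.16)
```

```text
t 28.9 pos [0.474  0.2191 0.191 ] yaw 170.45 turn z -0.0 tilt fix [0.001 0.003 0.   ] shift units [0.014 0.01  0.776] F [-2.5 -0.1  4.1] w 0.0536 g 33.141517639160156 q6 -1.08
```

Request:
jog_arm(motion=[[0.03, 0, -0.02, 0, 0, 0, 0.38], [0.01, 0, 0, 0, 0, 0, 0.38], [0, 0, 0.03, 0, 0, 0, 0.38], [0, 0, 0.03, 0, 0, 0, 0.38], [0, 0, 0, 0, 0, 0, 0.38]])

```text
time: 29.4
ee_pos: [0.4718, 0.2192, 0.1868]
orientation: [0.083, 0.997, -0.0, -0.0]
contact_force: [-0.0, 0.8, -2.1]
width: 0.0537
grip_force: 32.6
```

Run:
```python
from h import *
go(.4735,.2196,.16); print(state()["moment"].round(2))
```

```text
t 29.4 pos [0.4718 0.2192 0.1868] yaw 170.45 turn z -0.0 tilt fix [-0.    -0.001  0.   ] shift units [-0.04   0.017  0.67 ] F [-0.   0.8 -2.1] w 0.0537 g 32.64129996299744 q6 -1.08
[ 0.02  0.05 -0.01]
```

Request:
jog_arm(motion=[[0, 0, 0.12, 0, 0, 0, 0.38], [0, 0, 0.12, 0, 0, 0, 0.38], [0, 0, 0.12, 0, 0, 0, 0.38], [0, 0, 0.12, 0, 0, 0, 0.38], [0, 0, 0, 0, 0, 0, 0.38]])

```text
time: 29.9
ee_pos: [0.4716, 0.2191, 0.1673]
orientation: [0.083, 0.997, -0.0, -0.001]
contact_force: [-0.3, 0.1, -2.7]
width: 0.0536
grip_force: 32.6
```

Request:
jog_arm(motion=[[0, 0, 0.1, 0, 0, 0, 0.38], [0, 0, 0.1, 0, 0, 0, 0.38], [0, 0, 0, 0, 0, 0, 0.38]])

```text
time: 30.2
ee_pos: [0.4718, 0.2192, 0.1598]
orientation: [0.083, 0.997, -0.0, -0.0]
contact_force: [-0.6, -1.1, -2.2]
width: 0.0538
grip_force: 32.6
```

Request:
jog_arm(motion=[[0, 0, 0, 0, 0, 0, 0.3], [0, 0, 0, 0, 0, 0, 0.2], [0, 0, 0, 0, 0, 0, 0.1], [0, 0, -0.4, 0, 0, 0, 0], [0, 0, -0.9, 0, 0, 0, 0], [0, 0, -0.9, 0, 0, 0, 0], [-0.34, -0.84, 0, 0, 0, 0, 0], [-0.34, -0.84, 0, 0, 0, 0, 0]])

```text
time: 31.0
ee_pos: [0.4888, 0.1486, 0.2512]
orientation: [0.082, 0.997, 0.001, 0.003]
contact_force: [-0.1, 0.6, -0.6]
width: 0.0854
grip_force: 0.0
```

Request:
jog_arm(motion=[[-0.34, -0.84, 0, 0, 0, 0, 0], [-0.34, -0.84, 0, 0, 0, 0, 0], [-0.34, -0.84, 0, 0, 0, 0, 0], [-0.34, -0.84, 0, 0, 0, 0, 0], [-0.34, -0.84, 0, 0, 0, 0, 0], [-0.34, -0.84, 0, 0, 0, 0, 0], [-0.34, -0.84, 0, 0, 0, 0, 0], [-0.34, -0.84, 0, 0, 0, 0, 0]])

```text
time: 31.8
ee_pos: [0.5508, -0.1362, 0.2491]
orientation: [0.083, 0.997, 0.0, 0.001]
contact_force: [0.5, 0.6, 1.5]
width: 0.0856
grip_force: 0.0
```

Request:
jog_arm(motion=[[-0.34, -0.84, 0, 0, 0, 0, 0], [-0.34, -0.84, 0, 0, 0, 0, 0], [-0.34, -0.84, 0, 0, 0, 0, 0], [-0.34, -0.84, 0, 0, 0, 0, 0], [-0.34, -0.84, 0, 0, 0, 0, 0], [-0.34, -0.84, 0, 0, 0, 0, 0], [-0.34, -0.84, 0, 0, 0, 0, 0], [0, 0, 0, 0, 0, 0, 0]])

```text
time: 32.6
ee_pos: [0.6047, -0.3872, 0.2455]
orientation: [0.086, 0.996, 0.0, -0.001]
contact_force: [-0.4, 0.5, -1.1]
width: 0.0851
grip_force: 0.0
```

Request:
jog_arm(motion=[[0, 0, 0.6, 0, 0, 0, 0], [0, 0, 0, 0, 0, 0, 0], [0, 0, 0, 0, 0, 0, 0]])

```text
time: 32.9
ee_pos: [0.6051, -0.3815, 0.2241]
orientation: [0.083, 0.997, 0.001, -0.0]
contact_force: [0.0, 0.2, 0.2]
width: 0.0852
grip_force: 0.0
```

Run:
```python
from h import *
go(.529,-.371,.1,170.4); hough("p2")
i=camera("side"); 
for d in spot_in("side","piston_A"): print(d["bbox"],round(d["p"],2))
i2=camera("scene")
for d in spot_in("scene","piston_A"): print("sc",d["bbox"],round(d["p"],2))
np.save("s1.npy",i);np.save("s2.npy",i2)
```

```text
t 32.9 pos [ 0.6051 -0.3815  0.2241] yaw 170.48 turn z 0.001 tilt fix [ 0.001 -0.001  0.   ] shift units [ 1.92  -0.059  3.103] F [0.  0.2 0.2] w 0.0852 g 0.0 q6 -2.05
px 436.2 95.4 28.48 rgb [116 117 116] xy [ 0.5452 -0.25  ] d 59.6
px 318.6 101.4 25.48 rgb [127 128 126] xy [ 0.5316 -0.371 ] d 52.6
px 30.6 88.200005 39.28 rgb [38 40 39] xy [ 0.4634 -0.67  ] d 91.5
```

Request:
jog_arm(motion=[[0.62, -0.017, 0.4, 0, 0, 0, 0], [0.62, -0.017, 0.4, 0, 0, 0, 0], [0.62, -0.017, 0.4, 0, 0, 0, 0], [0, 0, 0.4, 0, 0, 0, 0], [0, 0, 0.8, 0, 0, 0, 0], [0, 0, 0.8, 0, 0, 0, 0], [0, 0, 0.8, 0, 0, 0, 0], [0, 0, 0.8, 0, 0, 0, 0]])

```text
time: 33.95
ee_pos: [0.5322, -0.3722, 0.0324]
orientation: [0.083, 0.997, -0.0, 0.001]
contact_force: [-0.2, -0.5, -0.4]
width: 0.0851
grip_force: 0.0
```

Request:
jog_arm(motion=[[0, 0, 0.6, 0, 0, 0, 0], [0, 0, 0, 0, 0, 0, 0], [0, 0, 0, 0, 0, 0, 0]])

```text
time: 34.25
ee_pos: [0.5322, -0.3721, 0.0092]
orientation: [0.083, 0.997, 0.0, 0.001]
contact_force: [0.4, -0.5, 1.4]
width: 0.0854
grip_force: 0.0
```

Run:
```python
from h import *
go(.5314,-.371,.0065,170.4)
```

```text
t 34.25 pos [ 0.5322 -0.3721  0.0092] yaw 170.45 turn z 0.001 tilt fix [0.    0.001 0.   ] shift units [0.023 0.024 0.067] F [ 0.4 -0.5  1.4] w 0.0854 g 0.0 q6 -2.1
```

Request:
jog_arm(motion=[[0.02, 0.025, 0.065, 0, 0, 0, 0.15], [0, 0, 0, 0, 0, 0, 0.25], [0, 0, 0, 0, 0, 0, 0.32], [0, 0, 0, 0, 0, 0, 0.36], [0, 0, 0, 0, 0, 0, 0.36], [0, 0, 0, 0, 0, 0, 0.37], [0, 0, 0, 0, 0, 0, 0.375], [0, 0, 0, 0, 0, 0, 0.375]])

```text
time: 35.05
ee_pos: [0.5314, -0.3712, 0.0066]
orientation: [0.083, 0.997, -0.0, 0.001]
contact_force: [-0.8, 0.6, 4.0]
width: 0.0537
grip_force: 22.4
```

Request:
jog_arm(motion=[[0, 0, 0, 0, 0, 0, 0.38], [0, 0, 0, 0, 0, 0, 0.38]])

```text
time: 35.25
ee_pos: [0.5314, -0.3712, 0.0066]
orientation: [0.083, 0.997, -0.0, 0.001]
contact_force: [0.1, -0.4, 5.5]
width: 0.0531
grip_force: 32.0
```

Request:
jog_arm(motion=[[0, 0, -0.3, 0, 0, 0, 0.38], [0, 0, -0.6, 0, 0, 0, 0.38], [0, 0, -0.9, 0, 0, 0, 0.38], [0, 0, -0.9, 0, 0, 0, 0.38], [0, 0, -0.9, 0, 0, 0, 0.38], [0, 0, -0.9, 0, 0, 0, 0.38], [0, 0, -0.8, 0, 0, 0, 0.38], [0, 0, 0, 0, 0, 0, 0.38]])

```text
time: 36.05
ee_pos: [0.5329, -0.3721, 0.2245]
orientation: [0.083, 0.997, -0.003, 0.005]
contact_force: [-0.5, 0.8, -0.4]
width: 0.0533
grip_force: 32.2
```

Run:
```python
from h import *
go(.4718,.2192,.225)
```

```text
t 36.05 pos [ 0.5329 -0.3721  0.2245] yaw 170.46 turn z -0.0 tilt fix [-0.005  0.01   0.   ] shift units [ 3.9560e+00  1.4326e+01 -1.3000e-02] F [-0.5  0.8 -0.4] w 0.0533 g 32.21459984779358 q6 -2.1
```

Request:
jog_arm(motion=[[0.233, 0.843, 0, 0, 0, 0, 0.38], [0.233, 0.843, 0, 0, 0, 0, 0.38], [0.233, 0.843, 0, 0, 0, 0, 0.38], [0.233, 0.843, 0, 0, 0, 0, 0.38], [0.233, 0.843, 0, 0, 0, 0, 0.38], [0.233, 0.843, 0, 0, 0, 0, 0.38], [0.233, 0.843, 0, 0, 0, 0, 0.38], [0.233, 0.843, 0, 0, 0, 0, 0.38]])

```text
time: 36.85
ee_pos: [0.501, -0.0907, 0.2157]
orientation: [0.083, 0.997, 0.001, -0.001]
contact_force: [0.7, -0.5, -2.0]
width: 0.0534
grip_force: 32.3
```

Request:
jog_arm(motion=[[0.233, 0.843, 0, 0, 0, 0, 0.38], [0.233, 0.843, 0, 0, 0, 0, 0.38], [0.233, 0.843, 0, 0, 0, 0, 0.38], [0.233, 0.843, 0, 0, 0, 0, 0.38], [0.233, 0.843, 0, 0, 0, 0, 0.38], [0.233, 0.843, 0, 0, 0, 0, 0.38], [0.233, 0.843, 0, 0, 0, 0, 0.38], [0.233, 0.843, 0, 0, 0, 0, 0.38]])

```text
time: 37.65
ee_pos: [0.4721, 0.1872, 0.2158]
orientation: [0.083, 0.997, -0.0, -0.001]
contact_force: [0.1, -0.0, -2.0]
width: 0.0533
grip_force: 32.3
```

Request:
jog_arm(motion=[[0.233, 0.843, 0, 0, 0, 0, 0.38], [0, 0, 0, 0, 0, 0, 0.38], [0, 0, 0.25, 0, 0, 0, 0.38], [0, 0, 0.25, 0, 0, 0, 0.38], [0, 0, 0, 0, 0, 0, 0.38], [0, 0, 0, 0, 0, 0, 0.38]])

```text
time: 38.25
ee_pos: [0.4697, 0.2195, 0.1969]
orientation: [0.084, 0.996, -0.0, -0.001]
contact_force: [0.5, -0.4, -1.2]
width: 0.0535
grip_force: 32.4
```

Run:
```python
from h import *
go(.4718,.2192,.187)
```

```text
t 38.25 pos [0.4697 0.2195 0.1969] yaw 170.35 turn z -0.0 tilt fix [-0.001 -0.001  0.   ] shift units [-0.054  0.001  0.246] F [ 0.5 -0.4 -1.2] w 0.0535 g 32.38412261009216 q6 -1.07
```

Request:
jog_arm(motion=[[-0.05, 0, 0, 0, 0, 0, 0.38], [0, 0, 0, 0, 0, 0, 0.38], [0, 0, 0.06, 0, 0, 0, 0.38], [0, 0, 0.06, 0, 0, 0, 0.38], [0, 0, 0.06, 0, 0, 0, 0.38], [0, 0, 0.06, 0, 0, 0, 0.38], [0, 0, 0, 0, 0, 0, 0.38]])

```text
time: 38.95
ee_pos: [0.4724, 0.2203, 0.1889]
orientation: [0.083, 0.997, 0.0, 0.001]
contact_force: [1.5, -0.0, -1.1]
width: 0.0536
grip_force: 32.4
```

Run:
```python
from h import *
go(.4718,.2192,.1595)
```

```text
t 38.95 pos [0.4724 0.2203 0.1889] yaw 170.44 turn z -0.0 tilt fix [0.001 0.002 0.   ] shift units [ 0.009 -0.03   0.735] F [ 1.5 -0.  -1.1] w 0.0536 g 32.426363825798035 q6 -1.08
```

Request:
jog_arm(motion=[[0, -0.03, 0, 0, 0, 0, 0.38], [0, 0, 0.05, 0, 0, 0, 0.38], [0, 0, 0.05, 0, 0, 0, 0.38], [0, 0, 0, 0, 0, 0, 0.38]])

```text
time: 39.35
ee_pos: [0.4719, 0.2192, 0.1838]
orientation: [0.083, 0.997, 0.0, 0.0]
contact_force: [1.9, 0.5, -1.4]
width: 0.054
grip_force: 32.4
```

Request:
jog_arm(motion=[[0, 0, 0.06, 0, 0, 0, 0.38], [0, 0, 0.06, 0, 0, 0, 0.38], [0, 0, 0, 0, 0, 0, 0.38]])

```text
time: 39.65
ee_pos: [0.4719, 0.2192, 0.1792]
orientation: [0.083, 0.997, 0.0, 0.001]
contact_force: [2.8, -0.1, -1.4]
width: 0.0535
grip_force: 32.4
```

Request:
jog_arm(motion=[[-0.012, 0, 0.1, 0, 0, 0, 0.38], [0, 0, 0.12, 0, 0, 0, 0.38], [0, 0, 0.12, 0, 0, 0, 0.38], [0, 0, 0.12, 0, 0, 0, 0.38], [0, 0, 0, 0, 0, 0, 0.38]])

```text
time: 40.15
ee_pos: [0.4721, 0.2191, 0.16]
orientation: [0.083, 0.997, 0.0, -0.0]
contact_force: [3.2, 1.1, -3.7]
width: 0.0531
grip_force: 32.3
```

Request:
jog_arm(motion=[[0, 0, 0, 0, 0, 0, 0.3], [0, 0, 0, 0, 0, 0, 0.2], [0, 0, 0, 0, 0, 0, 0.1], [0, 0, -0.4, 0, 0, 0, 0], [0, 0, -0.9, 0, 0, 0, 0], [0, 0, -0.9, 0, 0, 0, 0], [0, 0, 0, 0, 0, 0, 0]])

```text
time: 40.85
ee_pos: [0.4744, 0.2199, 0.2561]
orientation: [0.083, 0.997, 0.003, 0.006]
contact_force: [1.0, 0.1, 1.1]
width: 0.0856
grip_force: 0.0
```

Run:
```python
from h import *
i=camera("wrist")
go(.6235,-.263,.225,170.4)
```

```text
t 40.9 pos [0.4734 0.2196 0.253 ] yaw 170.45 turn z 0.001 tilt fix [0.004 0.007 0.   ] shift units [ -5.711 -11.269   0.7  ] F [-0.2 -0.1 -0.3] w 0.0854 g 0.0 q6 -1.08
```

Request:
jog_arm(motion=[[-0.408, -0.805, 0, 0, 0, 0, 0], [-0.408, -0.805, 0, 0, 0, 0, 0], [-0.408, -0.805, 0, 0, 0, 0, 0], [-0.408, -0.805, 0, 0, 0, 0, 0], [-0.408, -0.805, 0, 0, 0, 0, 0], [-0.408, -0.805, 0, 0, 0, 0, 0], [-0.408, -0.805, 0, 0, 0, 0, 0], [-0.408, -0.805, 0.1, 0, 0, 0, 0]])

```text
time: 41.7
ee_pos: [0.5579, -0.0579, 0.2441]
orientation: [0.083, 0.997, 0.0, -0.0]
contact_force: [0.9, 0.8, 0.4]
width: 0.0853
grip_force: 0.0
```

Request:
jog_arm(motion=[[-0.408, -0.805, 0.1, 0, 0, 0, 0], [-0.408, -0.805, 0.1, 0, 0, 0, 0], [-0.408, -0.805, 0.1, 0, 0, 0, 0], [-0.408, -0.805, 0.1, 0, 0, 0, 0], [-0.408, -0.805, 0.1, 0, 0, 0, 0], [-0.408, -0.805, 0.1, 0, 0, 0, 0], [0, 0, 0, 0, 0, 0, 0], [0, 0, 0, 0, 0, 0, 0]])

```text
time: 42.5
ee_pos: [0.6218, -0.2636, 0.2185]
orientation: [0.084, 0.996, 0.001, -0.002]
contact_force: [-0.3, 0.2, -0.4]
width: 0.0855
grip_force: 0.0
```

Run:
```python
from h import *
go(.5465,-.25,.0065,170.4); hough("p3")
```

```text
t 42.5 pos [ 0.6218 -0.2636  0.2185] yaw 170.37 turn z -0.0 tilt fix [ 0.002 -0.003  0.   ] shift units [1.914 0.02  5.301] F [-0.3  0.2 -0.4] w 0.0855 g 0.0 q6 -1.89
px 319.80002 101.4 30.64 rgb [142 143 142] xy [ 0.5482 -0.2514] d 62.2
```

Request:
jog_arm(motion=[[0.62, -0.002, 0.4, 0, 0, 0, 0], [0.62, -0.002, 0.4, 0, 0, 0, 0], [0.62, -0.002, 0.4, 0, 0, 0, 0], [0, 0, 0.4, 0, 0, 0, 0], [0, 0, 0.8, 0, 0, 0, 0], [0, 0, 0.8, 0, 0, 0, 0], [0, 0, 0.8, 0, 0, 0, 0], [0, 0, 0.7, 0, 0, 0, 0]])

```text
time: 43.35
ee_pos: [0.5489, -0.2491, 0.0321]
orientation: [0.082, 0.997, 0.0, 0.0]
contact_force: [0.2, 0.5, -0.6]
width: 0.0857
grip_force: 0.0
```

Request:
jog_arm(motion=[[0, 0, 0.55, 0, 0, 0, 0], [0, 0, 0, 0, 0, 0, 0], [0, 0, 0, 0, 0, 0, 0]])

```text
time: 43.65
ee_pos: [0.5495, -0.2501, 0.0118]
orientation: [0.083, 0.997, 0.0, 0.001]
contact_force: [-0.2, 0.3, 0.3]
width: 0.0856
grip_force: 0.0
```

Run:
```python
from h import *
go(.548,-.2514,.0065,170.4)
```

```text
t 43.65 pos [ 0.5495 -0.2501  0.0118] yaw 170.52 turn z 0.002 tilt fix [0.001 0.001 0.   ] shift units [ 0.033 -0.038  0.132] F [-0.2  0.3  0.3] w 0.0856 g 0.0 q6 -1.93
```

Request:
jog_arm(motion=[[0.03, -0.038, 0.12, 0, 0, 0, 0.1], [0, 0, 0, 0, 0, 0, 0.2], [0, 0, 0, 0, 0, 0, 0.25], [0, 0, 0, 0, 0, 0, 0.25], [0, 0, 0, 0, 0, 0, 0.26], [0, 0, 0, 0, 0, 0, 0.26]])

```text
time: 44.25
ee_pos: [0.5482, -0.2525, 0.0065]
orientation: [0.083, 0.997, 0.0, 0.001]
contact_force: [-0.4, 1.2, -0.0]
width: 0.0632
grip_force: 0.3
```

Request:
jog_arm(motion=[[0, 0, 0, 0, 0, 0, 0.27], [0, 0, 0, 0, 0, 0, 0.27], [0, 0, 0, 0, 0, 0, 0.27]])

```text
time: 44.55
ee_pos: [0.5482, -0.2525, 0.0066]
orientation: [0.083, 0.997, 0.0, 0.001]
contact_force: [0.2, 0.5, 1.8]
width: 0.0628
grip_force: 12.3
```

Request:
jog_arm(motion=[[0, 0, 0, 0, 0, 0, 0.275], [0, 0, 0, 0, 0, 0, 0.28], [0, 0, 0, 0, 0, 0, 0.28], [0, 0, -0.3, 0, 0, 0, 0.28], [0, 0, -0.6, 0, 0, 0, 0.28], [0, 0, -0.9, 0, 0, 0, 0.28], [0, 0, -0.9, 0, 0, 0, 0.28], [0, 0, -0.4, 0, 0, 0, 0.28]])

```text
time: 45.35
ee_pos: [0.5491, -0.2537, 0.1344]
orientation: [0.083, 0.997, -0.001, 0.003]
contact_force: [0.2, -0.1, -1.8]
width: 0.062
grip_force: 31.7
```

Request:
jog_arm(motion=[[-0.078, 0.767, 0, 0, 0, 0, 0.28], [-0.078, 0.767, 0, 0, 0, 0, 0.28], [-0.078, 0.767, 0, 0, 0, 0, 0.28], [-0.078, 0.767, 0, 0, 0, 0, 0.28], [-0.078, 0.767, 0, 0, 0, 0, 0.28], [-0.078, 0.767, 0, 0, 0, 0, 0.28], [-0.078, 0.767, 0, 0, 0, 0, 0.28], [-0.078, 0.767, 0, 0, 0, 0, 0.28]])

```text
time: 46.15
ee_pos: [0.6129, -0.0138, 0.1296]
orientation: [0.083, 0.997, -0.0, -0.0]
contact_force: [0.3, -0.1, -1.4]
width: 0.062
grip_force: 31.8
```

Request:
jog_arm(motion=[[-0.078, 0.767, 0, 0, 0, 0, 0.28], [-0.078, 0.767, 0, 0, 0, 0, 0.28], [0, 0, 0, 0, 0, 0, 0.28], [0, 0, 0.5, 0, 0, 0, 0.28], [0, 0, 0.5, 0, 0, 0, 0.28], [0, 0, 0, 0, 0, 0, 0.28], [0, 0, 0, 0, 0, 0, 0.28]])

```text
time: 46.85
ee_pos: [0.629, 0.044, 0.0897]
orientation: [0.084, 0.996, -0.0, -0.001]
contact_force: [0.2, -0.0, -0.7]
width: 0.0624
grip_force: 31.8
```

Run:
```python
from h import *
go(.63,.045,.0115,170.4)
c=get_calibration("wrist");im=camera("wrist");save("t1.png",im)
save("t1v.png",cv2.convertScaleAbs(im,alpha=1.5,beta=10))
```

```text
t 46.85 pos [0.629  0.044  0.0897] yaw 170.4 turn z 0.0 tilt fix [-0.    -0.001  0.   ] shift units [-0.021  0.028  1.956] F [ 0.2 -0.  -0.7] w 0.0624 g 31.763527393341064 q6 -1.42
```

View pics/t1v.png

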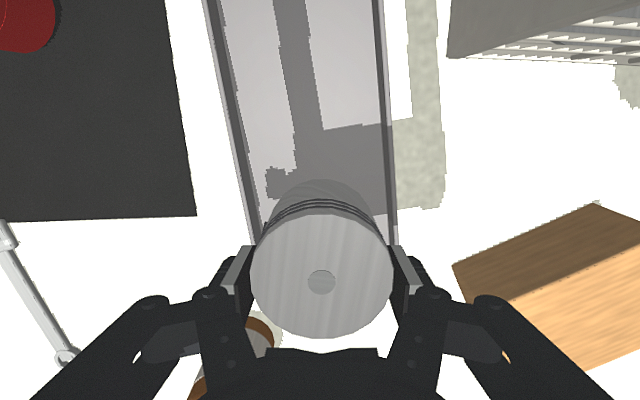

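Request:
jog_arm(motion=[[-0.02, 0.028, 0.6, 0, 0, 0, 0.28], [0, 0, 0.6, 0, 0, 0, 0.28], [0, 0, 0.4, 0, 0, 0, 0.28], [0, 0, 0.15, 0, 0, 0, 0.28], [0, 0, 0.1, 0, 0, 0, 0.28], [0, 0, 0.05, 0, 0, 0, 0.28], [0, 0, 0, 0, 0, 0, 0.28]])

```text
time: 47.6
ee_pos: [0.6313, 0.0458, 0.0154]
orientation: [0.083, 0.997, 0.0, 0.001]
contact_force: [0.6, -0.0, -1.7]
width: 0.0621
grip_force: 31.8
```

Run:
```python
from h import *
go(.63,.045,.0105,170.4)
```

```text
t 47.6 pos [0.6313 0.0458 0.0154] yaw 170.44 turn z 0.001 tilt fix [0.001 0.002 0.   ] shift units [ 0.029 -0.025  0.122] F [ 0.6 -0.  -1.7] w 0.0621 g 31.763396859169006 q6 -1.42
```

Request:
jog_arm(motion=[[0, 0, 0.05, 0, 0, 0, 0.28], [0, 0, 0.05, 0, 0, 0, 0.28], [0, 0, 0, 0, 0, 0, 0.28], [0, 0, 0, 0, 0, 0, 0.2], [0, 0, 0, 0, 0, 0, 0.05], [0, 0, 0, 0, 0, 0, 0], [0, 0, -0.5, 0, 0, 0, 0], [0, 0, -0.9, 0, 0, 0, 0]])

```text
time: 48.4
ee_pos: [0.6278, 0.0458, 0.0631]
orientation: [0.083, 0.997, -0.0, -0.004]
contact_force: [0.2, -0.8, -0.3]
width: 0.0852
grip_force: 0.0
```

Request:
jog_arm(motion=[[0, 0, -0.9, 0, 0, 0, 0], [0, 0, -0.9, 0, 0, 0, 0], [0, 0, -0.9, 0, 0, 0, 0], [0, 0, -0.9, 0, 0, 0, 0], [0.144, -0.79, 0, 0, 0, 0, 0], [0.144, -0.79, 0, 0, 0, 0, 0], [0.144, -0.79, 0, 0, 0, 0, 0], [0.144, -0.79, 0, 0, 0, 0, 0]])

```text
time: 49.2
ee_pos: [0.5863, -0.076, 0.2107]
orientation: [0.083, 0.997, 0.0, 0.001]
contact_force: [1.3, -0.6, 0.2]
width: 0.0853
grip_force: 0.0
```

Request:
jog_arm(motion=[[0.144, -0.79, 0, 0, 0, 0, 0], [0.144, -0.79, 0, 0, 0, 0, 0], [0.144, -0.79, 0, 0, 0, 0, 0], [0.144, -0.79, 0, 0, 0, 0, 0], [0.144, -0.79, 0, 0, 0, 0, 0], [0.144, -0.79, 0, 0, 0, 0, 0], [0.144, -0.79, 0, 0, 0, 0, 0], [0.144, -0.79, 0, 0, 0, 0, 0]])

```text
time: 50.0
ee_pos: [0.4988, -0.3179, 0.2105]
orientation: [0.083, 0.997, 0.0, 0.001]
contact_force: [-0.2, -0.3, -0.2]
width: 0.0855
grip_force: 0.0
```

Request:
jog_arm(motion=[[0.144, -0.79, 0, 0, 0, 0, 0], [0, 0, 0, 0, 0, 0, 0], [0, 0, 0, 0, 0, 0, 0]])

```text
time: 50.3
ee_pos: [0.4881, -0.3473, 0.2102]
orientation: [0.084, 0.996, 0.0, 0.0]
contact_force: [-0.8, 0.9, 0.6]
width: 0.0854
grip_force: 0.0
```

Run:
```python
from h import *
go(.413,-.335,.0065,170.4); hough("p1")
```

```text
t 50.3 pos [ 0.4881 -0.3473  0.2102] yaw 170.36 turn z -0.001 tilt fix [0.001 0.001 0.   ] shift units [ 1.904 -0.01   5.092] F [-0.8  0.9  0.6] w 0.0854 g 0.0 q6 -2.12
px 318.6 102.600006 31.36 rgb [179 183 179] xy [ 0.4161 -0.3368] d 62.1
px 491.40002 100.200005 32.08 rgb [158 167 164] xy [ 0.4414 -0.1657] d 66.1
px 28.2 191.40001 36.64 rgb [54 58 56] xy [ 0.4513 -0.6734] d 90.6
px 633.0 227.40001 29.92 rgb [47 46 46] xy [0.6113 0.0049] d 79.5
```

Request:
jog_arm(motion=[[0.607, -0.014, 0.4, 0, 0, 0, 0], [0.607, -0.014, 0.4, 0, 0, 0, 0], [0.607, -0.014, 0.4, 0, 0, 0, 0], [0, 0, 0.4, 0, 0, 0, 0], [0, 0, 0.8, 0, 0, 0, 0], [0, 0, 0.8, 0, 0, 0, 0], [0, 0, 0.8, 0, 0, 0, 0], [0, 0, 0.6, 0, 0, 0, 0]])

```text
time: 51.15
ee_pos: [0.4165, -0.3343, 0.0243]
orientation: [0.082, 0.997, 0.001, -0.0]
contact_force: [0.6, -0.2, 0.6]
width: 0.0852
grip_force: 0.0
```

Request:
jog_arm(motion=[[0, 0, 0.45, 0, 0, 0, 0], [0, 0, 0, 0, 0, 0, 0], [0, 0, 0, 0, 0, 0, 0]])

```text
time: 51.45
ee_pos: [0.4172, -0.3357, 0.0086]
orientation: [0.083, 0.997, 0.0, 0.001]
contact_force: [0.2, 0.7, -0.5]
width: 0.0853
grip_force: 0.0
```

Run:
```python
from h import *
go(.416,-.3368,.0065,170.4)
```

```text
t 51.45 pos [ 0.4172 -0.3357  0.0086] yaw 170.53 turn z 0.002 tilt fix [0.    0.001 0.   ] shift units [ 0.024 -0.033  0.053] F [ 0.2  0.7 -0.5] w 0.0853 g 0.0 q6 -2.19
```

Request:
jog_arm(motion=[[0.024, -0.033, 0.05, 0, 0, 0, 0.1], [0, 0, 0, 0, 0, 0, 0.2], [0, 0, 0, 0, 0, 0, 0.25], [0, 0, 0, 0, 0, 0, 0.25], [0, 0, 0, 0, 0, 0, 0.26], [0, 0, 0, 0, 0, 0, 0.27], [0, 0, 0, 0, 0, 0, 0.27]])

```text
time: 52.15
ee_pos: [0.4155, -0.338, 0.0067]
orientation: [0.083, 0.997, -0.0, 0.001]
contact_force: [-1.4, -0.3, 3.3]
width: 0.0624
grip_force: 12.2
```

Request:
jog_arm(motion=[[0, 0, 0, 0, 0, 0, 0.275], [0, 0, 0, 0, 0, 0, 0.28], [0, 0, 0, 0, 0, 0, 0.28]])

```text
time: 52.45
ee_pos: [0.4155, -0.338, 0.0069]
orientation: [0.083, 0.997, -0.0, 0.001]
contact_force: [-1.2, -0.7, 5.9]
width: 0.062
grip_force: 31.3
```

Request:
jog_arm(motion=[[0, 0, -0.3, 0, 0, 0, 0.28], [0, 0, -0.6, 0, 0, 0, 0.28], [0, 0, -0.9, 0, 0, 0, 0.28], [0, 0, -0.9, 0, 0, 0, 0.28], [0, 0, -0.4, 0, 0, 0, 0.28], [-0.017, 0.4, 0, 0, 0, 0, 0.28], [-0.017, 0.823, 0, 0, 0, 0, 0.28], [-0.017, 0.823, 0, 0, 0, 0, 0.28]])

```text
time: 53.25
ee_pos: [0.4299, -0.2547, 0.1281]
orientation: [0.084, 0.996, 0.002, -0.001]
contact_force: [-0.0, 1.0, -2.1]
width: 0.062
grip_force: 31.6
```

Request:
jog_arm(motion=[[-0.017, 0.823, 0, 0, 0, 0, 0.28], [-0.017, 0.823, 0, 0, 0, 0, 0.28], [-0.017, 0.823, 0, 0, 0, 0, 0.28], [-0.017, 0.823, 0, 0, 0, 0, 0.28], [-0.017, 0.823, 0, 0, 0, 0, 0.28], [-0.017, 0.823, 0, 0, 0, 0, 0.28], [-0.017, 0.823, 0, 0, 0, 0, 0.28], [-0.017, 0.823, 0, 0, 0, 0, 0.28]])

```text
time: 54.05
ee_pos: [0.4781, 0.0042, 0.128]
orientation: [0.083, 0.997, 0.001, -0.002]
contact_force: [0.6, -0.4, -2.0]
width: 0.0618
grip_force: 31.6
```

Request:
jog_arm(motion=[[-0.017, 0.823, 0, 0, 0, 0, 0.28], [-0.017, 0.4, 0, 0, 0, 0, 0.28], [0, 0, 0, 0, 0, 0, 0.28], [0, 0, 0, 0, 0, 0, 0.28]])

```text
time: 54.45
ee_pos: [0.4879, 0.0502, 0.1286]
orientation: [0.083, 0.997, -0.0, -0.001]
contact_force: [0.1, -1.1, -2.1]
width: 0.0624
grip_force: 31.7
```

Run:
```python
from h import *
go(.49,.051,.0115,170.4)
```

```text
t 54.45 pos [0.4879 0.0502 0.1286] yaw 170.53 turn z 0.002 tilt fix [-0.    -0.003  0.   ] shift units [-0.049  0.028  2.928] F [ 0.1 -1.1 -2.1] w 0.0624 g 31.670445799827576 q6 -1.42
```

Request:
jog_arm(motion=[[-0.045, 0.028, 0.6, 0, 0, 0, 0.28], [0, 0, 0.8, 0, 0, 0, 0.28], [0, 0, 0.7, 0, 0, 0, 0.28], [0, 0, 0.4, 0, 0, 0, 0.28], [0, 0, 0.2, 0, 0, 0, 0.28], [0, 0, 0.1, 0, 0, 0, 0.28], [0, 0, 0, 0, 0, 0, 0.28], [0, 0, 0, 0, 0, 0, 0.28]])

```text
time: 55.25
ee_pos: [0.4924, 0.0502, 0.0195]
orientation: [0.083, 0.997, 0.0, 0.002]
contact_force: [-0.6, 0.0, -1.7]
width: 0.0618
grip_force: 31.7
```

Run:
```python
from h import *
go(.49,.051,.0105,170.4)
```

```text
t 55.25 pos [0.4924 0.0502 0.0195] yaw 170.42 turn z 0.0 tilt fix [0.001 0.003 0.   ] shift units [0.062 0.01  0.224] F [-0.6  0.  -1.7] w 0.0618 g 31.687880158424377 q6 -1.42
```

Request:
jog_arm(motion=[[0, 0, 0.1, 0, 0, 0, 0.28], [0, 0, 0.1, 0, 0, 0, 0.28], [0, 0, 0, 0, 0, 0, 0.28], [0, 0, 0, 0, 0, 0, 0.2], [0, 0, 0, 0, 0, 0, 0.05], [0, 0, 0, 0, 0, 0, 0], [0, 0, -0.5, 0, 0, 0, 0], [0, 0, -0.9, 0, 0, 0, 0]])

```text
time: 56.05
ee_pos: [0.4885, 0.0504, 0.0637]
orientation: [0.083, 0.997, -0.0, -0.004]
contact_force: [0.3, 0.2, 0.5]
width: 0.085
grip_force: 0.0
```

Request:
jog_arm(motion=[[0, 0, -0.9, 0, 0, 0, 0], [0, 0, -0.9, 0, 0, 0, 0], [0, 0, -0.9, 0, 0, 0, 0], [0, 0, -0.9, 0, 0, 0, 0], [0, 0, -0.9, 0, 0, 0, 0], [0, 0, -0.9, 0, 0, 0, 0], [0, 0, 0, 0, 0, -0.136, 0.4], [0, 0, 0, 0, 0, -0.136, 0.4]])

```text
time: 56.85
ee_pos: [0.4919, 0.0503, 0.2844]
orientation: [-0.055, 0.998, -0.0, 0.002]
contact_force: [-0.7, -0.1, -0.2]
width: 0.0589
grip_force: 0.0
```

Request:
jog_arm(motion=[[0, 0, 0, 0, 0, -0.136, 0.4], [0, 0, 0, 0, 0, -0.136, 0.4], [0, 0, 0, 0, 0, -0.136, 0.4], [0, 0, 0, 0, 0, -0.136, 0.4], [0, 0, 0, 0, 0, -0.136, 0.4], [0, 0, 0, 0, 0, -0.136, 0.4], [0, 0, 0, 0, 0, -0.136, 0.4], [0, 0, 0, 0, 0, 0, 0.4]])

```text
time: 57.65
ee_pos: [0.4903, 0.0723, 0.282]
orientation: [-0.493, 0.87, -0.004, -0.002]
contact_force: [0.7, 0.1, 0.4]
width: 0.0508
grip_force: 0.0
```

Run:
```python
from h import *
np.set_printoptions(precision=3,suppress=True)
go(.572,.31,.23,-119.4)
c1,c2,c3=get_calibration("scene"),get_calibration("side"),get_calibration("wrist")
a=camera("scene");b=camera("side");w=camera("wrist")
f=lambda i,w,h:cv2.convertScaleAbs(cv2.resize(i,(w,h),interpolation=cv2.INTER_CUBIC),alpha=1.4,beta=10)
o=np.zeros((600,800,3),np.uint8); o[:300,:400]=f(a[110:300,150:470][:, :],400,300)[:300]; o[:300,400:800]=f(b[150:380,170:430],400,300); o[300:600,:480]=f(w,480,300); o[300:600,480:800]=f(a[110:230,330:470],320,300)
save("fin.png",o)
```

```text
t 57.65 pos [0.49  0.072 0.282] yaw -120.95 turn z -0.027 tilt fix [-0.006 -0.007  0.   ] shift units [-6.179  1.136  1.3  ] F [0.7 0.1 0.4] w 0.0508 g 0.0 q6 -2.57
```

View pics/fin.png

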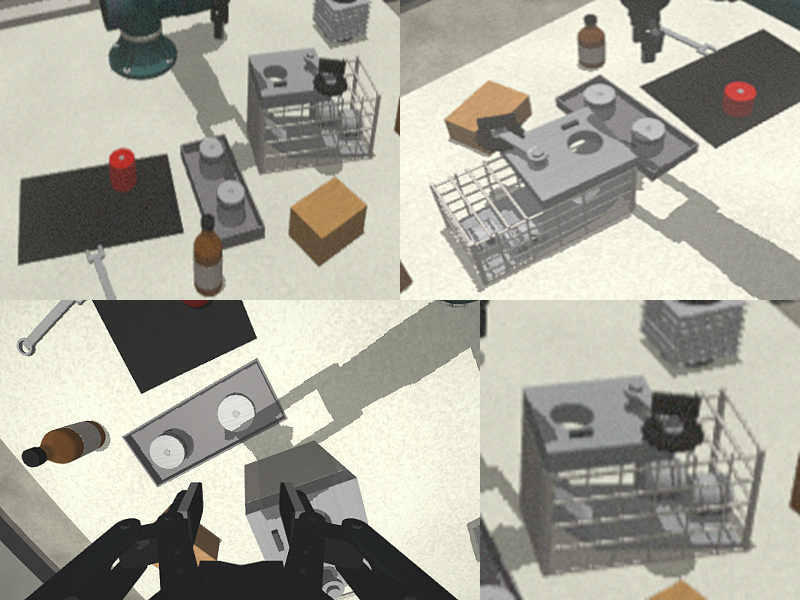

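Request:
jog_arm(motion=[[-0.77, 0.142, 0, 0, 0, 0, 0.4], [-0.77, 0.142, 0, 0, 0, 0, 0.4], [-0.77, 0.142, 0, 0, 0, 0, 0.4], [-0.77, 0.142, 0, 0, 0, 0, 0.4], [-0.77, 0.142, 0, 0, 0, 0, 0.4], [-0.77, 0.142, 0, 0, 0, 0, 0.4], [-0.77, 0.142, 0, 0, 0, 0, 0.4], [-0.77, 0.142, 0, 0, 0, 0, 0.4]])

```text
time: 58.6
ee_pos: [0.5795, 0.3058, 0.2797]
orientation: [-0.491, 0.871, -0.005, -0.002]
contact_force: [0.3, -0.4, 0.8]
width: 0.0513
grip_force: 0.0
```

Request:
jog_arm(motion=[[0, 0, 0, 0, 0, -0.027, 0.4], [0, 0, 0, 0, 0, 0, 0.4]])

```text
time: 58.8
ee_pos: [0.5789, 0.305, 0.2789]
orientation: [-0.504, 0.864, -0.005, -0.003]
contact_force: [-0.2, -0.3, 0.5]
width: 0.0509
grip_force: 0.0
```

Run:
```python
from h import *
go(.5725,.3103,.2035,-119.4)
```

```text
t 58.8 pos [0.5789 0.305  0.2789] yaw -119.51 turn z -0.002 tilt fix [-0.005 -0.01   0.   ] shift units [-0.036  0.205  1.886] F [-0.2 -0.3  0.5] w 0.0509 g 0.0 q6 -2.23
```

Request:
jog_arm(motion=[[-0.036, 0.2, 0.3, -0.003, -0.005, 0, 0.4], [0, 0, 0.4, 0, 0, 0, 0.4], [0, 0, 0.4, 0, 0, 0, 0.4], [0, 0, 0.4, 0, 0, 0, 0.4], [0, 0, 0.25, 0, 0, 0, 0.4], [0, 0, 0, 0, 0, 0, 0.4], [0, 0, 0, 0, 0, 0, 0.4]])

```text
time: 59.5
ee_pos: [0.5728, 0.3096, 0.2107]
orientation: [-0.503, 0.864, -0.002, -0.0]
contact_force: [0.3, 0.8, -0.1]
width: 0.0513
grip_force: 0.0
```

Run:
```python
from h import *
go(.5725,.3103,.2035,-119.4)
```

```text
t 59.5 pos [0.5728 0.3096 0.2107] yaw -119.58 turn z -0.003 tilt fix [-0.004 -0.002  0.   ] shift units [-0.012  0.016  0.179] F [ 0.3  0.8 -0.1] w 0.0513 g 0.0 q6 -2.22
```

Close on the bar.

Request:
jog_arm(motion=[[-0.01, 0.015, 0.09, 0, 0, 0, 0.4], [0, 0, 0.08, 0, 0, 0, 0.6], [0, 0, 0, 0, 0, 0, 0.75], [0, 0, 0, 0, 0, 0, 0.8], [0, 0, 0, 0, 0, 0, 0.85], [0, 0, 0, 0, 0, 0, 0.95], [0, 0, 0, 0, 0, 0, 0.95]])

```text
time: 60.2
ee_pos: [0.5709, 0.3114, 0.2032]
orientation: [-0.504, 0.864, -0.001, -0.002]
contact_force: [-5.3, 0.8, 1.0]
width: 0.0127
grip_force: 60.7
```

Run:
```python
from h import *
go(.5725,.3103,.2035,-119.4); s=state()
M=R.from_quat(s["orientation"]).as_matrix(); r=s["ee_pos"][:2]; piv=np.array([.4868,.3032])
print("r",np.linalg.norm(r-piv), "arm angle",np.degrees(np.arctan2(*(r-piv)[::-1])))
p=np.r_[piv-r,0]; p*=.084/np.linalg.norm(p)
d=p-R.from_rotvec([0,0,-.12]).apply(p); print((M.T@d/.04).round(4))
```

```text
t 60.2 pos [0.5709 0.3114 0.2032] yaw -119.48 turn z -0.001 tilt fix [-0.    -0.004  0.   ] shift units [ 0.003 -0.048 -0.009] F [-5.3  0.8  1. ] w 0.0127 g 60.707606077194214 q6 -2.21
r 0.08447982644245038 arm angle 5.546031371654593
[ 0.2145 -0.1319  0.0009]
```

Request:
jog_arm(motion=[[0.214, -0.133, 0.001, 0, 0, 0.12, 0.95], [0.214, -0.133, 0.001, 0, 0, 0.12, 0.95], [0.214, -0.133, 0.001, 0, 0, 0.12, 0.95], [0.214, -0.133, 0.001, 0, 0, 0.12, 0.95], [0.214, -0.133, 0, 0, 0, 0.12, 0.95], [0.214, -0.133, 0, 0, 0, 0.12, 0.95], [0.214, -0.133, 0, 0, 0, 0.12, 0.95]])

```text
time: 60.9
ee_pos: [0.5495, 0.2467, 0.2032]
orientation: [-0.106, 0.994, -0.001, -0.0]
contact_force: [-4.9, 3.6, 0.4]
width: 0.0124
grip_force: 60.6
```

Run:
```python
from h import *
go(.4741,.2207,.2042,134.2); s=state()
r=s["ee_pos"][:2]; piv=np.array([.4868,.3032])
print("r",np.linalg.norm(r-piv), "arm angle",np.degrees(np.arctan2(*(r-piv)[::-1])),s["moment"].round(2))
```

```text
t 60.9 pos [0.5495 0.2467 0.2032] yaw -167.85 turn z 1.011 tilt fix [-0.002 -0.001  0.   ] shift units [ 0.849 -1.805 -0.026] F [-4.9  3.6  0.4] w 0.0124 g 60.59603691101074 q6 -1.45
r 0.08441667727836767 arm angle -42.00787650703512 [0.53 0.81 0.09]
```

Request:
jog_arm(motion=[[0.214, -0.133, 0, 0, 0, 0.12, 0.95], [0.214, -0.133, 0, 0, 0, 0.12, 0.95], [0.214, -0.133, 0, 0, 0, 0.12, 0.95], [0.214, -0.133, 0, 0, 0, 0.12, 0.95], [0.214, -0.133, 0, 0, 0, 0.12, 0.95], [0.214, -0.133, 0, 0, 0, 0.12, 0.95], [0.214, -0.133, 0, 0, 0, 0.12, 0.95], [0.214, -0.133, 0, 0, 0, 0.12, 0.95]])

```text
time: 61.7
ee_pos: [0.4779, 0.2193, 0.2032]
orientation: [0.366, 0.931, -0.001, 0.002]
contact_force: [-0.6, 1.9, -0.5]
width: 0.0123
grip_force: 60.3
```

Run:
```python
from h import *
go(.4741,.2207,.2042,134.2); s=state()
r=s["ee_pos"][:2]; piv=np.array([.4868,.3032])
print("r",np.linalg.norm(r-piv), "arm angle",np.degrees(np.arctan2(*(r-piv)[::-1])),s["moment"].round(2))
```

```text
t 61.7 pos [0.4779 0.2193 0.2032] yaw 137.08 turn z 0.05 tilt fix [-0.001  0.004  0.   ] shift units [ 0.091 -0.045 -0.026] F [-0.6  1.9 -0.5] w 0.0123 g 60.31686007976532 q6 -0.5
r 0.08432252385066528 arm angle -96.05213621013657 [0.34 0.17 0.07]
```

Request:
jog_arm(motion=[[0.054, -0.033, 0, 0, 0, 0.03, 0.95], [0.054, -0.033, 0, 0, 0, 0.03, 0.95], [0, 0, 0, 0, 0, 0, 0.95], [0, 0, 0, 0, 0, 0, 0.95]])

```text
time: 62.1
ee_pos: [0.4731, 0.2201, 0.2032]
orientation: [0.391, 0.92, -0.002, 0.002]
contact_force: [-1.1, -0.1, 0.2]
width: 0.0123
grip_force: 60.4
```

Run:
```python
from h import *
go(.4741,.2207,.2042,134.2); s=state()
r=s["ee_pos"][:2]; piv=np.array([.4868,.3032])
print("r",np.linalg.norm(r-piv), "arm angle",np.degrees(np.arctan2(*(r-piv)[::-1])),s["moment"].round(2))
```

```text
t 62.1 pos [0.4731 0.2201 0.2032] yaw 133.94 turn z -0.005 tilt fix [-0.002  0.004  0.   ] shift units [-0.007  0.029 -0.025] F [-1.1 -0.1  0.2] w 0.0123 g 60.400367975234985 q6 -0.44
r 0.08424296490400225 arm angle -99.36938489688994 [0.04 0.3  0.01]
```

Request:
jog_arm(motion=[[0.045, -0.028, 0, 0, 0, 0.02, 0.95], [0, 0, 0, 0, 0, 0, 0.95], [0, 0, 0, 0, 0, 0, 0.95]])

```text
time: 62.4
ee_pos: [0.4711, 0.2205, 0.2032]
orientation: [0.401, 0.916, -0.002, 0.002]
contact_force: [1.1, -0.7, -0.1]
width: 0.0123
grip_force: 60.5
```

Run:
```python
from h import *
go(.4741,.2207,.2042,134.2); s=state(); print(s["moment"].round(2))
```

```text
t 62.4 pos [0.4711 0.2205 0.2032] yaw 132.74 turn z -0.025 tilt fix [-0.002  0.004  0.   ] shift units [-0.048  0.058 -0.026] F [ 1.1 -0.7 -0.1] w 0.0123 g 60.48047661781311 q6 -0.41
[-0.04  0.08 -0.02]
```

Request:
jog_arm(motion=[[0.03, -0.019, 0, 0, 0, 0.013, 0.95], [0, 0, 0, 0, 0, 0, 0.95], [0, 0, 0, 0, 0, 0, 0.95]])

```text
time: 62.7
ee_pos: [0.4703, 0.2207, 0.2032]
orientation: [0.407, 0.913, -0.001, 0.002]
contact_force: [3.3, -1.8, -1.9]
width: 0.0129
grip_force: 60.4
```

Run:
```python
from h import *
go(.4741,.2207,.2042,134.2); s=state(); print(s["moment"].round(2))
```

```text
t 62.7 pos [0.4703 0.2207 0.2032] yaw 131.99 turn z -0.039 tilt fix [-0.001  0.005  0.   ] shift units [-0.066  0.07  -0.024] F [ 3.3 -1.8 -1.9] w 0.0129 g 60.378103852272034 q6 -0.4
[-0.27 -0.46  0.05]
```

Request:
jog_arm(motion=[[0, 0, 0.009, 0, 0, 0.12, 0.95], [0, 0, 0.009, 0, 0, 0.12, 0.95], [0, 0, 0.009, 0, 0, 0.12, 0.95], [0, 0, 0.009, 0, 0, 0.12, 0.95], [0, 0, 0.009, 0, 0, 0.12, 0.95], [0, 0, 0.009, 0, 0, 0.12, 0.95], [0, 0, 0.009, 0, 0, 0.12, 0.95], [0, 0, 0.009, 0, 0, 0.12, 0.95]])

```text
time: 63.5
ee_pos: [0.4714, 0.2213, 0.2004]
orientation: [0.784, 0.621, 0.001, 0.003]
contact_force: [6.4, -0.7, -2.2]
width: 0.0127
grip_force: 60.1
```

Run:
```python
from h import *
go(.472,.2192,.197,-6.3); s=state(); print(s["moment"].round(2))
```

```text
t 63.5 pos [0.4714 0.2213 0.2004] yaw 76.72 turn z 1.449 tilt fix [0.006 0.002 0.   ] shift units [0.022 0.05  0.085] F [ 6.4 -0.7 -2.2] w 0.0127 g 60.13382971286774 q6 0.56
[ 0.11 -0.94  0.18]
```

Request:
jog_arm(motion=[[0, 0, 0.009, 0, 0, 0.12, 0.95], [0, 0, 0.009, 0, 0, 0.12, 0.95], [0, 0, 0.009, 0, 0, 0.12, 0.95], [0, 0, 0.009, 0, 0, 0.12, 0.95], [0, 0, 0.009, 0, 0, 0.12, 0.95], [0, 0, 0.009, 0, 0, 0.12, 0.95], [0, 0, 0.009, 0, 0, 0.12, 0.95], [0, 0, 0.009, 0, 0, 0.12, 0.95]])

```text
time: 64.3
ee_pos: [0.4725, 0.2207, 0.1977]
orientation: [0.982, 0.188, 0.004, 0.003]
contact_force: [8.8, -1.3, -3.4]
width: 0.0123
grip_force: 60.1
```

Request:
jog_arm(motion=[[0, 0, 0.009, 0, 0, 0.12, 0.95], [0, 0, 0.009, 0, 0, 0.12, 0.95], [0, 0, 0.009, 0, 0, 0.12, 0.95], [0, 0, 0.005, 0, 0, 0.06, 0.95], [0, 0, 0, 0, 0, 0, 0.95], [0, 0, 0, 0, 0, 0, 0.95]])

```text
time: 64.9
ee_pos: [0.4727, 0.2201, 0.1964]
orientation: [1.0, -0.019, 0.004, 0.002]
contact_force: [8.5, -2.9, -3.4]
width: 0.0122
grip_force: 60.1
```

Run:
```python
from h import *
go(.472,.2192,.197,-6.3); s=state(); print(s["moment"].round(2))
```

```text
t 64.9 pos [0.4727 0.2201 0.1964] yaw -2.16 turn z 0.072 tilt fix [ 0.005 -0.009  0.   ] shift units [-0.016  0.025 -0.014] F [ 8.5 -2.9 -3.4] w 0.0122 g 60.075942277908325 q6 1.94
[-0.3  -1.47 -0.06]
```

Request:
jog_arm(motion=[[0, 0, 0.003, 0, 0, 0.04, 0.95], [0, 0, 0.002, 0, 0, 0.03, 0.95], [0, 0, 0, 0, 0, 0.03, 0.95], [0, 0, 0, 0, 0, 0, 0.95], [0, 0, 0, 0, 0, 0, 0.95]])

```text
time: 65.4
ee_pos: [0.4727, 0.22, 0.1961]
orientation: [0.998, -0.069, 0.004, 0.002]
contact_force: [9.0, -2.8, -3.0]
width: 0.0127
grip_force: 60.0
```

Run:
```python
from h import *
go(.472,.2192,.197,-6.3); s=state(); print(s["moment"].round(2))
```

```text
t 65.4 pos [0.4727 0.22   0.1961] yaw -7.89 turn z -0.028 tilt fix [ 0.004 -0.009  0.   ] shift units [-0.016  0.022 -0.022] F [ 9.  -2.8 -3. ] w 0.0127 g 60.042357444763184 q6 2.04
[-0.35 -1.6   0.  ]
```

Request:
jog_arm(motion=[[0, 0, 0.002, 0, 0, 0.03, 0.95], [0, 0, 0, 0, 0, 0.03, 0.95], [0, 0, 0, 0, 0, 0, 0.95], [0, 0, 0, 0, 0, 0, 0.95]])

```text
time: 65.8
ee_pos: [0.4728, 0.2199, 0.196]
orientation: [0.995, -0.098, 0.004, 0.002]
contact_force: [8.7, -4.1, -4.2]
width: 0.0123
grip_force: 60.1
```

Run:
```python
from h import *
go(.472,.2192,.197,-6.3); s=state(); print(s["moment"].round(3),s["joint_efforts"].round(2))
```

```text
t 65.8 pos [0.4728 0.2199 0.196 ] yaw -11.26 turn z -0.087 tilt fix [ 0.004 -0.009  0.   ] shift units [-0.017  0.02  -0.025] F [ 8.7 -4.1 -4.2] w 0.0123 g 60.09884297847748 q6 2.1
[-0.464 -1.653  0.439] [  3.18 -34.49 -30.23   1.81   2.49   0.42]
```

Request:
jog_arm(motion=[[0, 0, 0, 0, 0, 0.03, 0.95], [0, 0, 0, 0, 0, 0.02, 0.95], [0, 0, 0, 0, 0, 0, 0.95], [0, 0, 0, 0, 0, 0, 0.95]])

```text
time: 66.2
ee_pos: [0.4722, 0.2199, 0.196]
orientation: [0.992, -0.122, 0.004, 0.003]
contact_force: [7.8, -2.9, -2.8]
width: 0.0122
grip_force: 63.7
```

Run:
```python
from h import *
go(.472,.2192,.197,-6.3); s=state(); print(s["moment"].round(3),s["joint_efforts"].round(2))
```

```text
t 66.2 pos [0.4722 0.2199 0.196 ] yaw -14.05 turn z -0.135 tilt fix [ 0.004 -0.009  0.   ] shift units [-0.004  0.018 -0.025] F [ 7.8 -2.9 -2.8] w 0.0122 g 63.71808886528015 q6 2.15
[-0.553 -1.382  0.8  ] [  2.76 -34.13 -30.37   1.81   2.03   0.8 ]
```

Request:
jog_arm(motion=[[0, 0, 0, 0, 0, -0.03, 0.95], [0, 0, 0, 0, 0, 0, 0.8], [0, 0, 0, 0, 0, 0, 0.5], [0, 0, 0, 0, 0, 0, 0.3], [0, 0, 0, 0, 0, 0, 0.3], [0, 0, -0.4, 0, 0, 0, 0.3], [0, 0, -0.9, 0, 0, 0, 0.2], [0, 0, -0.9, 0, 0, 0, 0]])

```text
time: 67.0
ee_pos: [0.4686, 0.2213, 0.2839]
orientation: [0.994, -0.108, -0.0, 0.002]
contact_force: [0.7, -0.2, 0.2]
width: 0.0804
grip_force: 0.0
```

Request:
jog_arm(motion=[[-0.5, 0, -0.9, 0, 0, 0, 0], [-0.9, 0, 0, 0, 0, 0, 0], [-0.9, 0, 0, 0, 0, 0, 0], [0, 0, 0, 0, 0, 0, 0], [0, 0, 0, 0, 0, 0, 0]])

```text
time: 67.5
ee_pos: [0.3791, 0.2415, 0.3202]
orientation: [0.994, -0.107, 0.002, 0.002]
contact_force: [0.0, 0.2, -0.6]
width: 0.0855
grip_force: 0.0
```

Run:
```python
from h import *
np.set_printoptions(precision=4,suppress=True)
go(.4722,.2199,.2,-6)
c=get_calibration("wrist");im=camera("wrist");save("end.png",im)
for q in ("cap_grip","cap"):
    for d in trace("wrist",q)[:1]:
        p=np.argwhere(d["pixels"])[:,::-1].astype(float)
        W=atz(c,p,.215)[:,:2]; print(q,d["p"],d["bbox"],"mean",W.mean(0),"hull circle",cv2.minEnclosingCircle((W*1000).astype(np.float32)))
# expected bar outlines: darkness inside predicted bar vs yaw, using brightness on bar's top outside disc
g=cv2.cvtColor(im,cv2.COLOR_RGB2GRAY)
print(proj(c,[[.472,.2195,.23]]))
```

```text
t 67.5 pos [0.3791 0.2415 0.3202] yaw -12.3 turn z -0.11 tilt fix [ 0.003 -0.003  0.   ] shift units [2.371 0.293 3.004] F [ 0.   0.2 -0.6] w 0.0855 g 0.0 q6 2.23
cap_grip 0.61 [280.2, 31.9, 85.3, 92.0] mean [0.4731 0.2173] hull circle ((472.58477783203125, 220.60269165039062), 36.94502258300781)
cap 0.87 [281.1, 32.8, 84.5, 89.5] mean [0.4732 0.217 ] hull circle ((472.9299621582031, 220.0298309326172), 36.43996810913086)
[[323.7718  77.932 ]]
```

```bash
python3 -c "
from station import *
print(close_job())"
```

```text
the job is handed in; nothing more can be done
None
```

The job is handed in: both standard pistons went through the bore into the cage, both oversize ones are in the tray, and the cap is back over the bore and screwed down until torque built up. One finger-force reading touched 50.2 N, just over the 50 N limit, while gripping the first piston.

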